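# Draw the filter pot's lid down evenly with its four wing knobs

### The job

Fasten the lid of the water-filter pot: turn its four wing knobs clockwise a little at a time, crisscross. First take one knob about 40 degrees, then the knob diagonally opposite, then the other two the same; then go round again, finishing one diagonal pair before the other, until each knob is snug by feel, never forced, and the lid lies flat on the rim with all four holding it. Let go and leave everything else as it lies.

Things in the scene. Friction and masses are not known exactly. Their poses are not given: they have to be found in the camera images.
- housing: Grey square water-filter pot, 170 x 170 mm, 60 mm high (its four locating lugs 72 mm), fixed to the shelf board, with a pipe stub on two opposite sides. Origin: centre of its underside; z up, x and y along its sides.
- rim_center (a point): Centre of the pot's flat top rim (60 mm above the board), on which the lid must finally lie. Axes as the pot.
- lid_center (a point): Centre of the loose aluminium lid, 170 x 170 x 8 mm, 0.5 kg (this point is half-way up the plate), held between four lugs. While it is tilted its low edge meets the rim early, so a knob snugged then loses some grip as the lid comes flat. Sprung pads hold it 6.6 mm above the rim at the start (point 10.6 mm above the rim; seated: 4 mm above the rim). z up.
- stud1: Fixed upright steel stud through the lid's +x +y corner, 60 mm in pot x and y from the pot's centre; it carries black wing knob 1 and the knob's clamp collar. Origin at board level; z up. Diagonal partners: 1 with 3, 2 with 4.
- knob1_grip (a point): Grip point of wing knob 1 on its axis, 112 mm above the board. The wing is an upright bar 40 mm long (this point's x axis), 12 mm thick (its y axis), from 90 to 124 mm above the board, on a round flange of radius 16 mm, 82 to 90 mm above the board. The point turns with the knob.
- knob1 (a joint): Turn of wing knob 1 (rad): 0 at the start, growing clockwise from above (tightening); it stays where left. The knob keeps its height: a collar inside goes down on to the lid, 6 mm per rad. Turning it takes about 0.18 N m until its corner seats, at a hidden 1.05 to 1.8 rad; then the torque climbs by 0.5 to 1.5 N m per rad: 0.15 to 0.2 N m more is snug, 0.3 N m more too much.
- stud2: Fixed upright steel stud through the lid's +x -y corner, 60 mm in pot x and y from the pot's centre; it carries black wing knob 2 and the knob's clamp collar. Origin at board level; z up. Diagonal partners: 1 with 3, 2 with 4.
- knob2_grip (a point): Grip point of wing knob 2 on its axis, 112 mm above the board. The wing is an upright bar 40 mm long (this point's x axis), 12 mm thick (its y axis), from 90 to 124 mm above the board, on a round flange of radius 16 mm, 82 to 90 mm above the board. The point turns with the knob.
- knob2 (a joint): Turn of wing knob 2 (rad): 0 at the start, growing clockwise from above (tightening); it stays where left. The knob keeps its height: a collar inside goes down on to the lid, 6 mm per rad. Turning it takes about 0.18 N m until its corner seats, at a hidden 1.05 to 1.8 rad; then the torque climbs by 0.5 to 1.5 N m per rad: 0.15 to 0.2 N m more is snug, 0.3 N m more too much.
- stud3: Fixed upright steel stud through the lid's -x -y corner, 60 mm in pot x and y from the pot's centre; it carries black wing knob 3 and the knob's clamp collar. Origin at board level; z up. Diagonal partners: 1 with 3, 2 with 4.
- knob3_grip (a point): Grip point of wing knob 3 on its axis, 112 mm above the board. The wing is an upright bar 40 mm long (this point's x axis), 12 mm thick (its y axis), from 90 to 124 mm above the board, on a round flange of radius 16 mm, 82 to 90 mm above the board. The point turns with the knob.
- knob3 (a joint): Turn of wing knob 3 (rad): 0 at the start, growing clockwise from above (tightening); it stays where left. The knob keeps its height: a collar inside goes down on to the lid, 6 mm per rad. Turning it takes about 0.18 N m until its corner seats, at a hidden 1.05 to 1.8 rad; then the torque climbs by 0.5 to 1.5 N m per rad: 0.15 to 0.2 N m more is snug, 0.3 N m more too much.
- stud4: Fixed upright steel stud through the lid's -x +y corner, 60 mm in pot x and y from the pot's centre; it carries black wing knob 4 and the knob's clamp collar. Origin at board level; z up. Diagonal partners: 1 with 3, 2 with 4.
- knob4_grip (a point): Grip point of wing knob 4 on its axis, 112 mm above the board. The wing is an upright bar 40 mm long (this point's x axis), 12 mm thick (its y axis), from 90 to 124 mm above the board, on a round flange of radius 16 mm, 82 to 90 mm above the board. The point turns with the knob.
- knob4 (a joint): Turn of wing knob 4 (rad): 0 at the start, growing clockwise from above (tightening); it stays where left. The knob keeps its height: a collar inside goes down on to the lid, 6 mm per rad. Turning it takes about 0.18 N m until its corner seats, at a hidden 1.05 to 1.8 rad; then the torque climbs by 0.5 to 1.5 N m per rad: 0.15 to 0.2 N m more is snug, 0.3 N m more too much.
- seal_ring_center (a point): White flush-valve seal ring, 68 mm across, 8 mm high, lying by the pot; bystander.
- clamp_center (a point): Steel pipe clamp, a 48 mm band 12 mm high with a bolt block, lying by the pot; bystander.
- screwdriver_grip (a point): Screwdriver (grip of its handle) lying by the pot; bystander.
There are look-alikes about, which are no part of the job. There is more than one size of the part that bears lid_center; the job needs the smaller.

How it is judged (in metres and radians):
On the way, in this order (a step that is already met when the one before it is completed fails the run):
1. first round: one diagonal pair of knobs both turned more than 0.4 rad (23 degrees) while the other two are still below 0.2 rad (((value of joint each of knob1, knob3 above 0.4 rad and value of joint each of knob2, knob4 below 0.2 rad) or (value of joint each of knob2, knob4 above 0.4 rad and value of joint each of knob1, knob3 below 0.2 rad))), for 0.1 s.
2. first round done: all four knobs between 0.4 and 1.0 rad (23 and 57 degrees) (value of joint knob1 between 0.4 and 1 rad and value of joint knob2 between 0.4 and 1 rad and value of joint knob3 between 0.4 and 1 rad and value of joint knob4 between 0.4 and 1 rad), for 0.1 s.
3. second round: one diagonal pair both beyond 1.02 rad while the other two are still below 1.0 rad (((value of joint each of knob1, knob3 above 1.02 rad and value of joint each of knob2, knob4 below 1 rad) or (value of joint each of knob2, knob4 above 1.02 rad and value of joint each of knob1, knob3 below 1 rad))), for 0.1 s.
At the end, for the whole second after the job is handed in: The lid lies on the rim (its centre no more than 5.2 mm above it, out of parallel by less than 0.010 rad), every knob presses on the lid with more than 4 N, and all is at rest (z of lid_center in the frame of rim_center below 0.0052 m and angle between the z axis of lid_center and the z axis of rim_center, either way round below 0.01 rad and contact force between each of stud1, stud2, stud3, stud4 and lid above 4 N and velocity of joint each of knob1, knob2, knob3, knob4 below 0.05 rad/s and linear speed of lid below 0.01 m/s); the robot touches nothing.
It fails at once if a knob overtightened: it presses on the lid with more than 50 N (contact force between any of stud1, stud2, stud3, stud4 and lid above 50 N).
It fails at once if a bystander pushed more than 30 mm from its place (distance of any of seal_ring_center, clamp_center, screwdriver_grip from where it was at the start of the episode above 0.03 m).
It also fails if it takes over 72 s, if anything falls off the work surface, if the arm or the gripper's body presses on something with over 40 N, if the wrist force passes 120 N, or if a joint passes its speed limit or range.

### The arm

A 6-joint arm with a two-finger parallel gripper is mounted at the origin on the work surface. World frame = base frame: x ahead of the robot, y to its left, z up, the work surface at z = 0. Lengths are in m, angles in degrees, forces in N, time in s.
With the tool pointing down it reaches from about 0.425 to 0.925 m from the base axis. Payload 12.5 kg.
Tool frame: the origin (TCP) lies midway between the tips of the shut fingers; the grasp point (between the pads) lies 19 mm behind it (env.pinch_z is the distance from the TCP to the grasp point, in m); z points along the fingers, y is the line along which they close (so a half turn about z gives the same grasp; the last joint's range is limited). The gripper opens to 85 mm and grips with 20 to 120 N. Pads are 22 mm wide; open, the fingers measure 114 mm over their backs; the gripper's body (76 mm by 85 mm) begins 54 mm behind the grasp point. The pads swing forward as they close: fully open they stand 13 mm farther back than shut.
Start: joints at [61.043, 28.126, 89.318, -0, 62.55, -6.05], TCP at [0.243, 0.576, 0.231] pointing down, gripper open.
Joint ranges: [-177.58, 177.58], [-47.91, 125.51], [2.72, 160], [-65.01, 245.01], [3.68, 167.84], [-153.87, 153.87]. Speed limits (degrees/s): [127.2, 127.2, 159.86, 180, 180, 180].

### API

Orientations are given as a 3x3 rotation matrix whose columns are the frame's x, y, z axes.
In Python, from plant import monitor, imaging, env gives the robot as it stands. The module is installed in compiled form; this text tells all that it offers.
- The arm moves only by the tool play_rows, never from a script. Its argument "motion" is a list of rows, each an object with "delta_rot": the turn, a rotation vector about the tool's x, y, z in rad, a list of three; "slide": the shift along the tool's x, y, z in m, a list of three; "grip": the closure, from 0 (fully open) to 1 (shut). In form: [{"delta_rot": [ax, ay, az], "slide": [dx, dy, dz], "grip": grip}, ...]. A call has 1 to 8 rows; each row shifts and turns the commanded pose from where the row before left it, along the tool's axes as they then stand; what a row does not reach is not made up. A row lasts 1/8 s, in which the tool goes at most 62.5 mm and 10.7 degrees, less where a joint would pass 70% of its speed; a pose out of reach is approached as far as the arm can. A call is refused whole if a number of a shift passes 0.0625 or a number of a turn 0.188, either way. A call with a gripper value outside its range is refused whole. The fingers move at their own pace and stop on an object; "grip_force" is the grip in N (left out, the last holds). Time passes only in rows, so rows that do not move let the fingers close. It gives the time, the measured TCP pose, the force, the opening and the grip force at its end, in the units of the state.
- monitor.sense(): the state, without advancing time (a new reading comes with each control period).
- imaging.get_image(name): name is "scene" or "top" or "wrist"; returns the picture (400x640x3 uint8, red, green, blue); there is no depth.
- imaging.camera_info(name): a dict with "K" (3x3 intrinsics, pixels), "k1" (the pictures are not rectified: a ray, as slopes to the right and down, at radius r is drawn at 1 + k1 r^2 times it, then the intrinsics apply), "view" (4x4, takes a point from world to camera coordinates); the wrist camera has in their place "mount" (4x4, takes a point from camera to tool coordinates, whose origin is the TCP and whose axes are the flange's). Camera axes: x right, y up, looking along -z (the intrinsics and any distortion apply to the point x, -y, -z); pixel columns grow to the right and rows downward; lengths in m; the calibration is good to about 2 mm. A picture is of the moment at which its call begins: read the wrist's pose just before it. camera_info takes no time and is no camera call.
- env.sign_off(): hands the job in; it is judged then, once.
The state is a dict: "time_s": time; "q": joint angles; "joint_velocities": joint speeds; "joint_torque": joint torques, N m; "position": TCP position; "tcp_rot": TCP orientation; "ft_force": force on the tool from outside, world axes, zero at the start; "wrist_torque": the same for the moment, N m; "grip_width": finger opening in m; "finger_force": force on a finger pad.
Only numpy, scipy, OpenCV 4.12 (cv2) and the standard library are available. Lean on these libraries where they do the work, as an engineer would, in place of code of your own. Each camera call takes 0.05 s, during which the arm holds its last target. There are 200 camera calls.

## Working session

There is one attempt and no reset: what is moved stays moved. The work goes in short steps, Python scripts to look and compute and a tool call to move; the robot and the scene stay as the last step left them, time stands still between calls to the robot, and variables do not carry over. Pictures are saved under pics/ and viewed, at most 10 in all, crops included, and the job is handed in when it is done.

Besides the shell and the picture viewer there is one more tool, called after ">>>" as name(argument=value, ...), one argument or row to a line, values as JSON. play_rows: Moves the arm, as the interface text tells. Its arguments: {"type":"object","properties":{"motion":{"type":"array","items":{"type":"object","properties":{"delta_rot":{"type":"array","items":{"type":"number"}},"slide":{"type":"array","items":{"type":"number"}},"grip":{"type":"number"}}}},"grip_force":{"type":"number"}},"required":["motion"]}

```bash
mkdir -p pics; python3 - <<'E'
from plant import monitor, imaging, env
import cv2,numpy as np
for n in ["scene","top"]:
    im=imaging.get_image(n); cv2.imwrite(f"pics/{n}0.png",im[:,:,::-1])
    i=imaging.camera_info(n); print(n,np.round(i["K"],1).tolist(),i["k1"],np.round(i["view"],4).tolist())
i=imaging.camera_info("wrist");print(np.round(i["K"],1).tolist(),i["k1"],np.round(i["mount"],4).tolist())
s=monitor.sense();print(s);print(env.pinch_z)
E
```

```text
scene [[465.4, 0.0, 314.0], [0.0, 465.4, 190.7], [0.0, 0.0, 1.0]] -0.09743768046623136 [[-0.7494, 0.6618, -0.0182, 0.4408], [-0.3757, -0.4025, 0.8348, 0.1424], [0.5452, 0.6324, 0.5503, -1.387], [0.0, 0.0, 0.0, 1.0]]
top [[361.4, 0.0, 318.3], [0.0, 361.4, 203.2], [0.0, 0.0, 1.0]] -0.06864650063075749 [[0.0181, -0.9995, -0.0278, 0.0113], [0.9984, 0.0165, 0.055, -0.5695], [-0.0545, -0.0287, 0.9981, -0.9054], [0.0, 0.0, 0.0, 1.0]]
[[282.9, 0.0, 316.8], [0.0, 282.9, 200.4], [0.0, 0.0, 1.0]] -0.029421870632741536 [[0.0, 0.9612, 0.2757, 0.0706], [1.0, -0.0001, 0.0002, 0.0009], [0.0002, 0.2757, -0.9612, -0.1436], [0.0, 0.0, 0.0, 1.0]]
{'time_s': 0.1, 'q': array([ 6.10440197e+01,  2.81625062e+01,  8.93471564e+01, -1.26688078e-03,
        6.25494223e+01, -6.05242009e+00]), 'joint_velocities': array([-0.10857522, -0.09397782, -0.03482355, -0.08664247,  0.08899523,
        0.0640908 ]), 'joint_torque': array([ 2.69817458e-03, -6.19436359e+01, -2.62019384e+01, -1.11160045e-04,
        3.03064277e-03,  2.43582656e-05]), 'position': array([0.24314324, 0.5755459 , 0.23076338]), 'tcp_rot': array([[-9.21165174e-01,  3.89171544e-01, -4.82086362e-04],
       [ 3.89171832e-01,  9.21164727e-01, -9.11814034e-04],
       [ 8.92288770e-05, -1.02754577e-03, -9.99999468e-01]]), 'ft_force': array([-0.16611676,  0.51989755, -0.34034717]), 'wrist_torque': array([ 0.0208647 , -0.00285992, -0.0357423 ]), 'finger_force': 0.0, 'grip_width': 0.08522909604585661}
0.0187
```

View pics/top0.png

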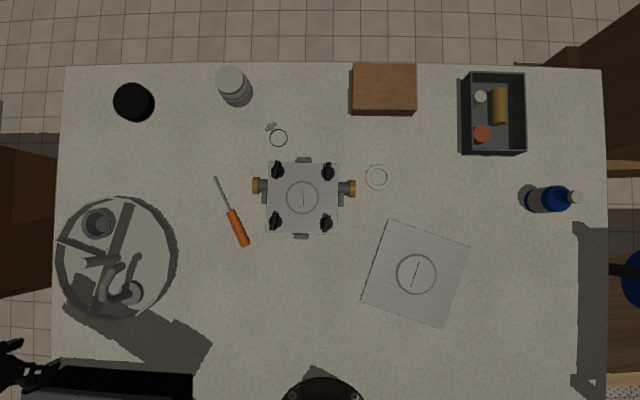

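View pics/scene0.png

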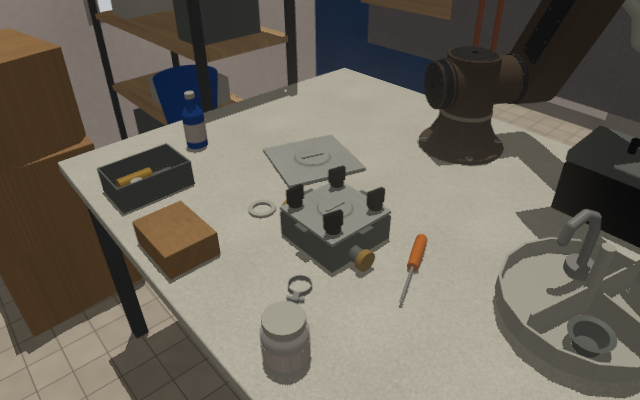

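Top view: the small lid (302,198) sits on the pot between the four wing knobs (277,170), (327,172), (275,221), (326,222). The big loose plate at (415,273) is the look-alike. The bystanders are the ring (376,177), the clamp (278,136) and the screwdriver (235,220). The small lid fits the description because it lies on the pot under the knobs. I'll confirm that in one crop and measure.

```bash
cat > h.py <<'E'
from plant import monitor, imaging, env
import cv2,numpy as np
def rays(n,px,s=None):
    i=imaging.camera_info(n); K=np.array(i["K"]); 
    p=cv2.undistortPoints(np.array(px,float).reshape(-1,1,2),K,np.array([i["k1"],0,0,0.])).reshape(-1,2)
    d=np.c_[p[:,0],-p[:,1],-np.ones(len(p))]
    if n=="wrist":
        T=np.eye(4);T[:3,:3]=s["tcp_rot"];T[:3,3]=s["position"];C=T@np.array(i["mount"])
    else: C=np.linalg.inv(np.array(i["view"]))
    return C[:3,3],d@C[:3,:3].T
def plane(n,px,z,s=None):
    o,d=rays(n,px,s); return o+d*((z-o[2])/d[:,2])[:,None]
E
python3 - <<'E'
from h import *
im=cv2.imread("pics/top0.png")
cv2.imwrite("pics/crop.png",cv2.resize(im[145:250,235:400],None,fx=4.8,fy=4.8,interpolation=cv2.INTER_CUBIC))
g=im.max(2)
m=(g<45).astype(np.uint8)
n,l,st,c=cv2.connectedComponentsWithStats(m)
for k in range(1,n):
    if st[k,4]>40 and 250<c[k][0]<350 and 140<c[k][1]<250:
        cnt=cv2.findContours((l==k).astype(np.uint8),0,2)[0][0]
        print(c[k].round(1),st[k],cv2.minAreaRect(cnt),plane("top",[c[k]],.112)[0].round(4))
# brass caps / lid corners: scale check
print(plane("top",[[302,198]],.07).round(3), plane("top",[[264,163],[340,163],[338,235],[265,234]],.0746).round(4))
E
```

```text
[276.9 170. ] [271 161  13  18 161] ((277.0, 169.5), (17.0, 12.0), 90.0) [0.6392 0.1153 0.112 ]
[327.5 171.6] [322 163  12  17 151] ((327.5, 171.0), (16.0, 11.0), 90.0) [ 0.637  -0.0012  0.112 ]
[274.6 221. ] [269 212  13  18 159] ((274.7000427246094, 221.6000213623047), (11.62755298614502, 17.441329956054688), 26.56505012512207) [0.5217 0.1179 0.112 ]
[325.5 223. ] [320 215  12  17 148] ((325.5, 223.0), (16.0, 11.0), 90.0) [0.5192 0.0013 0.112 ]
[[0.578 0.059 0.07 ]] [[ 0.6612  0.1527  0.0746]
 [ 0.6635 -0.0307  0.0746]
 [ 0.4913 -0.0285  0.0746]
 [ 0.4903  0.1457  0.0746]]
```

View pics/crop.png

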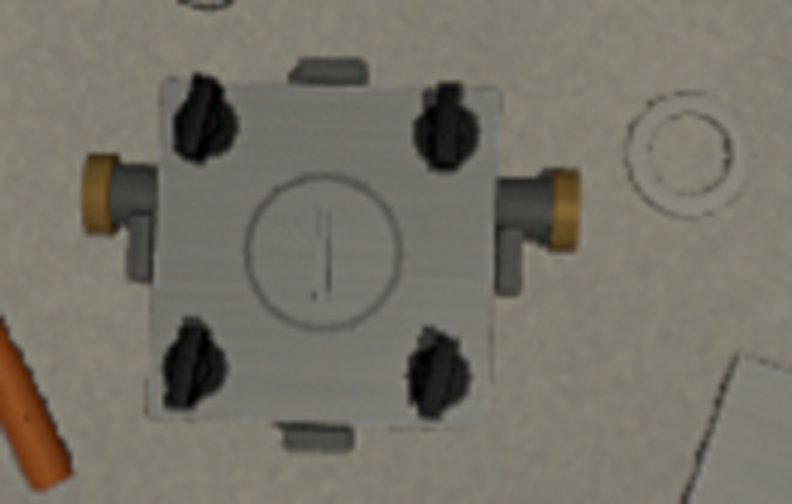

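The crop shows the small lid on the pot under its four knobs. Spacing is about 118 mm, which fits 120, and the pot centre is near (0.579, 0.058), within reach. Next I'll move to a wrist view.

>>> play_rows(
  motion=[
    {"delta_rot": [0, 0, -0.133], "slide": [0, 0, -0.033], "grip": 0},
    {"delta_rot": [0, 0, -0.133], "slide": [0, 0, -0.033], "grip": 0},
    {"delta_rot": [0, 0, -0.133], "slide": [0, 0, -0.033], "grip": 0},
    {"delta_rot": [0, 0, 0], "slide": [-0.0325, -0.04, 0], "grip": 0},
    {"delta_rot": [0, 0, 0], "slide": [-0.0325, -0.04, 0], "grip": 0},
    {"delta_rot": [0, 0, 0], "slide": [-0.0325, -0.04, 0], "grip": 0},
    {"delta_rot": [0, 0, 0], "slide": [-0.0325, -0.04, 0], "grip": 0},
    {"delta_rot": [0, 0, 0], "slide": [-0.0325, -0.04, 0], "grip": 0},
  ],
)

```text
time_s: 1.1
position: [0.4064, 0.3741, 0.3301]
tcp_rot: [[-1.0, 0.001, -0.0], [0.001, 1.0, -0.0], [0.0, -0.0, -1.0]]
ft_force: [0.7, 0.9, -0.1]
grip_width: 0.0855
finger_force: 0.0
```

>>> play_rows(
  motion=[
    {"delta_rot": [0, 0, 0], "slide": [-0.0325, -0.04, 0], "grip": 0},
    {"delta_rot": [0, 0, 0], "slide": [-0.0325, -0.04, 0], "grip": 0},
    {"delta_rot": [0, 0, 0], "slide": [-0.0325, -0.04, 0], "grip": 0},
    {"delta_rot": [0, 0, 0], "slide": [-0.0325, -0.04, 0], "grip": 0},
    {"delta_rot": [0, 0, 0], "slide": [-0.0325, -0.04, 0.03], "grip": 0},
    {"delta_rot": [0, 0, 0], "slide": [-0.0325, -0.04, 0.03], "grip": 0},
    {"delta_rot": [0, 0, 0], "slide": [-0.0325, -0.04, 0.03], "grip": 0},
    {"delta_rot": [0, 0, 0], "slide": [-0.0325, -0.04, 0], "grip": 0},
  ],
)

```text
time_s: 2.1
position: [0.6653, 0.0539, 0.2372]
tcp_rot: [[-1.0, 0.001, -0.005], [0.001, 1.0, 0.0], [0.005, 0.0, -1.0]]
ft_force: [0.3, 0.3, 0.2]
grip_width: 0.0854
finger_force: 0.0
```

>>> play_rows(
  motion=[
    {"delta_rot": [0, 0, 0], "slide": [0, 0, 0], "grip": 0},
    {"delta_rot": [0, 0, 0], "slide": [0, 0, 0], "grip": 0},
  ],
)

```text
time_s: 2.35
position: [0.665, 0.0556, 0.2399]
tcp_rot: [[-1.0, 0.001, -0.001], [0.001, 1.0, 0.0], [0.001, 0.0, -1.0]]
ft_force: [0.2, 0.1, 0.3]
grip_width: 0.0855
finger_force: 0.0
```

```bash
python3 - <<'E'
from h import *
s=monitor.sense(); im=imaging.get_image("wrist"); cv2.imwrite("pics/w1.png",im[:,:,::-1])
import pickle; pickle.dump(s,open("w1.pkl","wb"))
print(s["time_s"],s["position"],s["tcp_rot"].round(4),s["q"].round(1),s["ft_force"],s["wrist_torque"])
E
```

```text
2.35 [0.66496047 0.05555562 0.23991198] [[-1.0e+00  1.2e-03 -9.0e-04]
 [ 1.2e-03  1.0e+00  3.0e-04]
 [ 9.0e-04  3.0e-04 -1.0e+00]] [ -0.9  31.3  82.2   0.   66.6 -90.8] [0.16944051 0.06967287 0.34361719] [0.01976673 0.01569114 0.03602697]
```

View pics/w1.png

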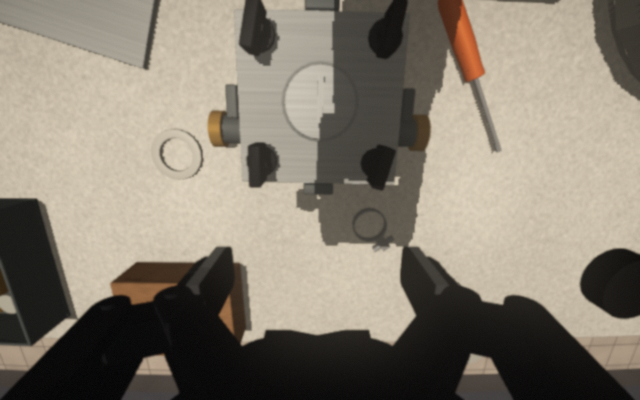

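The wrist view shows all four knobs: (258,28), (388,28), (261,165), (380,167). The fingertips are at (230,255) and (410,255). The tops need a contrast-stretched look.

```bash
python3 - <<'E'
from h import *
im=cv2.imread("pics/w1.png")
t=[]
for (x,y) in [(258,28),(388,28),(261,165),(378,167)]:
    y=max(y,28); c=im[y-28:y+28,x-28-8:x+28+8].astype(float)
    t.append(cv2.resize(np.clip(c*3.0,0,255).astype(np.uint8),None,fx=5.5,fy=5.25,interpolation=cv2.INTER_CUBIC))
cv2.imwrite("pics/k1.png",np.vstack([np.hstack(t[:2]),np.hstack(t[2:])]))
print(t[0].shape)
E
```

```text
(294, 396, 3)
```

View pics/k1.png

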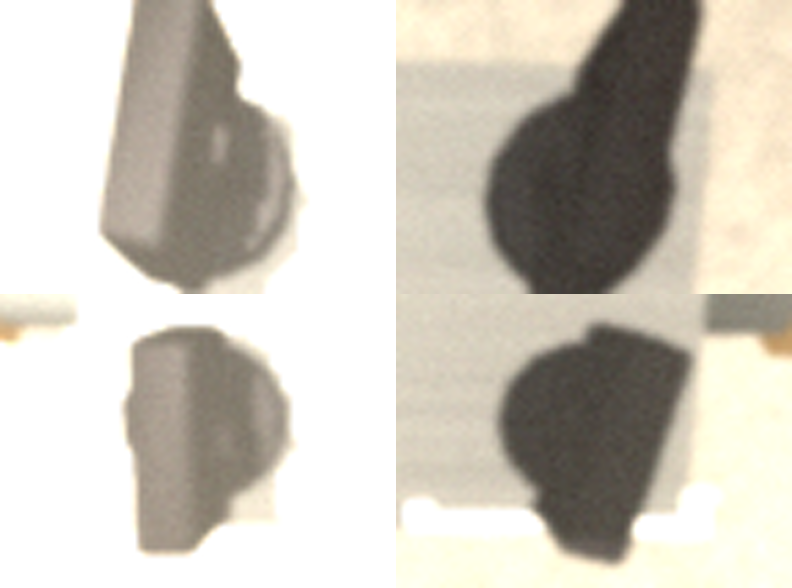

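```bash
python3 - <<'E'
from h import *
import pickle; s=pickle.load(open("w1.pkl","rb"))
P=lambda px,z: plane("wrist",px,z,s)[:,:2].round(4)
f=P([[275.1,36.2],[385.6,37],[262.5,159.3],[360.9,163]],.09)
f[0,1]-=.016; f[3,1]+=.016
print("flange",f.tolist(), "mean",f.mean(0)); print([np.hypot(*(f[a]-f[b])).round(4) for a,b in [(0,1),(2,3),(0,2),(1,3),(0,3),(1,2)]])
for n,p in dict(k1=[[246.5,0],[240.5,44.2],[251.1,46.7]],k2=[[407.3,1.9],[401.5,28.6]],k3=[[249.2,146.7],[250.5,186.1],[259,146.1],[259.9,185.6]],k4=[[395.5,150.6],[384.5,189.5]]).items():
    q=P(p,.124); d=q[1]-q[0]; print(n,q.tolist(),"len",np.hypot(*d).round(4),"yaw",np.degrees(np.arctan2(d[1],d[0])).round(1))
E
```

```text
flange [[0.5192, 0.0017999999999999995], [0.5198, 0.1212], [0.6343, 0.0003], [0.6383, 0.1186]] mean [0.5779   0.060475]
[np.float64(0.1194), np.float64(0.1184), np.float64(0.1151), np.float64(0.1185), np.float64(0.1668), np.float64(0.1665)]
k1 [[0.5012, 0.0002], [0.5338, -0.0067], [0.5357, 0.002]] len 0.0333 yaw -12.0
k2 [[0.5025, 0.1299], [0.5221, 0.1265]] len 0.0199 yaw -9.8
k3 [[0.6183, -0.0047], [0.655, -0.0058], [0.6178, 0.0043], [0.6545, 0.0031]] len 0.0367 yaw -1.7
k4 [[0.6219, 0.1284], [0.6584, 0.1207]] len 0.0373 yaw -11.9
```

>>> play_rows(
  motion=[
    {"delta_rot": [0, 0, 0.035], "slide": [0.014, -0.028, 0.03], "grip": 0},
    {"delta_rot": [0, 0, 0], "slide": [0.014, -0.028, 0.03], "grip": 0},
    {"delta_rot": [0, 0, 0], "slide": [0, 0, 0.025], "grip": 0},
    {"delta_rot": [0, 0, 0], "slide": [0, 0, 0], "grip": 0},
    {"delta_rot": [0, 0, 0], "slide": [0, 0, 0], "grip": 0},
    {"delta_rot": [0, 0, 0], "slide": [0, 0, 0], "grip": 0},
  ],
)

```text
time_s: 3.15
position: [0.6368, 0.0005, 0.1566]
tcp_rot: [[-0.999, 0.035, 0.002], [0.035, 0.999, -0.0], [-0.002, -0.0, -1.0]]
ft_force: [-0.6, -0.1, -0.1]
grip_width: 0.0852
finger_force: 0.0
```

```bash
python3 - <<'E'
from h import *
s=monitor.sense(); im=imaging.get_image("wrist")[:,:,::-1]; cv2.imwrite("pics/w2.png",im)
import pickle; pickle.dump(s,open("w2.pkl","wb"))
print(s["time_s"],s["position"],s["tcp_rot"].round(4).tolist(),s["q"].round(1),s["ft_force"],s["wrist_torque"])
c=im[60:360,120:520].astype(float)
cv2.imwrite("pics/w2c.png",cv2.resize(np.clip(c*2.5,0,255).astype(np.uint8),None,fx=2,fy=2,interpolation=cv2.INTER_CUBIC))
E
```

```text
3.15 [6.36771271e-01 5.17588786e-04 1.56572034e-01] [[-0.9994, 0.0349, 0.002], [0.0349, 0.9994, -0.0001], [-0.002, -0.0, -1.0]] [ -5.9  33.5  92.1   0.   54.3 -93.9] [-0.58924666 -0.12596629 -0.07897047] [ 0.05919353 -0.03946386  0.01056332]
```

View pics/w2c.png

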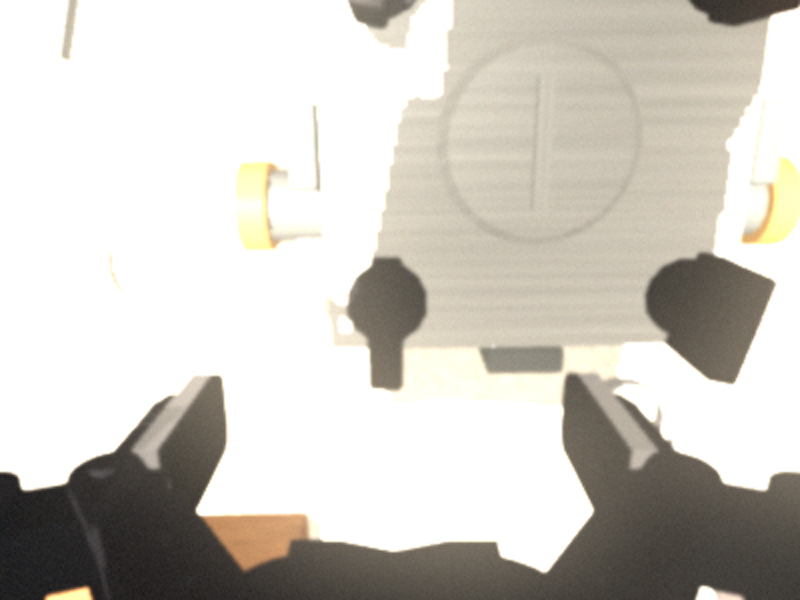

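```bash
python3 - <<'E'
from h import *
import pickle; s=pickle.load(open("w2.pkl","rb"))
C=lambda l:[[120+a/2,60+b/2] for a,b in l]
print("flange C,D",plane("wrist",C([[388,302],[685,302]]),.09,s).round(4).tolist())
print("wing C ends",plane("wrist",C([[372,388],[402,387],[375,258],[402,258]]),.124,s).round(4).tolist())
print("wing D corners",plane("wrist",C([[774,283],[736,381],[713,254]]),.124,s).round(4).tolist())
E
```

```text
flange C,D [[0.6355, -0.0006, 0.09], [0.6397, 0.1163, 0.09]]
wing C ends [[0.6551, -0.0065, 0.124], [0.6551, 0.0038, 0.124], [0.6093, -0.0035, 0.124], [0.6096, 0.0052, 0.124]]
wing D corners [[0.6223, 0.1272, 0.124], [0.6573, 0.1193, 0.124], [0.6117, 0.1055, 0.124]]
```

Knob C (far right) sits at about (0.636, -0.001), wing yaw -2.5°. D is at (0.639, 0.1175) with yaw -12°. Spacing is 118.5 mm, which is consistent. I'll descend on C, grip and turn.

>>> play_rows(
  motion=[
    {"delta_rot": [0, 0, 0.005], "slide": [0, -0.0016, 0.03], "grip": 0},
    {"delta_rot": [0, 0, 0], "slide": [0, 0, 0.03], "grip": 0},
    {"delta_rot": [0, 0, 0], "slide": [0, 0, 0], "grip": 0.5},
    {"delta_rot": [0, 0, 0], "slide": [0, 0, 0], "grip": 1},
    {"delta_rot": [0, 0, 0], "slide": [0, 0, 0], "grip": 1},
    {"delta_rot": [0, 0, 0], "slide": [0, 0, 0], "grip": 1},
    {"delta_rot": [0, 0, 0], "slide": [0, 0, 0], "grip": 1},
  ],
  grip_force=40,
)

```text
time_s: 4.08
position: [0.6367, -0.0024, 0.0964]
tcp_rot: [[-0.999, 0.04, 0.002], [0.04, 0.999, -0.001], [-0.002, -0.001, -1.0]]
ft_force: [-1.9, -4.7, 4.5]
grip_width: 0.0116
finger_force: 40.9
```

```bash
cat > st.py <<'E'
from plant import monitor
import numpy as np
s=monitor.sense(); R=s["tcp_rot"]
print("t",s["time_s"],"pos",s["position"].round(4),"phi",np.degrees(np.arctan2(R[1,1],R[0,1])).round(2),"F",s["ft_force"].round(1),"M",s["wrist_torque"].round(3),"q6",s["q"][5].round(1),"tau6",s["joint_torque"][5].round(3),"w",round(s["grip_width"],4),round(s["finger_force"],1))
E
python3 st.py
```

```text
t 4.075 pos [ 0.6367 -0.0024  0.0964] phi 87.68 F [-1.9 -4.7  4.5] M [-0.737  0.228  0.144] q6 -93.8 tau6 0.146 w 0.0116 40.9
```

>>> play_rows(
  motion=[
    {"delta_rot": [0, 0, 0], "slide": [0, -0.001, 0], "grip": 1},
    {"delta_rot": [0, 0, 0.175], "slide": [0, 0, 0], "grip": 1},
    {"delta_rot": [0, 0, 0.175], "slide": [0, 0, 0], "grip": 1},
    {"delta_rot": [0, 0, 0.175], "slide": [0, 0, 0], "grip": 1},
    {"delta_rot": [0, 0, 0.175], "slide": [0, 0, 0], "grip": 1},
  ],
)

```text
time_s: 4.7
position: [0.6366, -0.0026, 0.0964]
tcp_rot: [[-0.734, 0.679, 0.002], [0.679, 0.734, -0.0], [-0.001, 0.001, -1.0]]
ft_force: [-1.5, 0.8, 5.1]
grip_width: 0.011
finger_force: 41.1
```

```bash
python3 st.py
```

```text
t 4.7 pos [ 0.6366 -0.0026  0.0964] phi 47.25 F [-1.5  0.8  5.1] M [0.124 0.229 0.232] q6 -53.4 tau6 -2.106 w 0.011 41.1
```

>>> play_rows(
  motion=[
    {"delta_rot": [0, 0, 0], "slide": [0, 0, 0], "grip": 1},
    {"delta_rot": [0, 0, 0], "slide": [0, 0, 0], "grip": 1},
  ],
)

```text
time_s: 4.95
position: [0.6366, -0.0026, 0.0964]
tcp_rot: [[-0.738, 0.675, 0.002], [0.675, 0.738, 0.0], [-0.001, 0.001, -1.0]]
ft_force: [-0.8, 0.7, 5.5]
grip_width: 0.0115
finger_force: 41.0
```

```bash
python3 st.py
```

```text
t 4.95 pos [ 0.6366 -0.0026  0.0964] phi 47.53 F [-0.8  0.7  5.5] M [ 0.143  0.179 -0.147] q6 -53.7 tau6 -0.132 w 0.0115 41.0
```

>>> play_rows(
  motion=[
    {"delta_rot": [0, 0, 0], "slide": [0, 0, 0], "grip": 0},
    {"delta_rot": [0, 0, 0], "slide": [0, 0, 0], "grip": 0},
    {"delta_rot": [0, 0, 0], "slide": [0, 0, 0], "grip": 0},
    {"delta_rot": [0, 0, 0], "slide": [0, 0, -0.06], "grip": 0},
    {"delta_rot": [0, 0, -0.142], "slide": [0, 0, 0], "grip": 0},
    {"delta_rot": [0, 0, -0.142], "slide": [0, 0, 0], "grip": 0},
    {"delta_rot": [0, 0, -0.142], "slide": [0, 0, 0], "grip": 0},
    {"delta_rot": [0, 0, -0.142], "slide": [0, 0, 0], "grip": 0},
  ],
)

```text
time_s: 5.95
position: [0.6362, -0.0027, 0.1553]
tcp_rot: [[-0.986, 0.167, -0.0], [0.167, 0.986, 0.0], [0.0, 0.0, -1.0]]
ft_force: [0.1, -0.4, -0.5]
grip_width: 0.0853
finger_force: 0.0
```

>>> play_rows(
  motion=[
    {"delta_rot": [0, 0, 0], "slide": [0.0343, 0.0251, 0], "grip": 0},
    {"delta_rot": [0, 0, 0], "slide": [0.0343, 0.0251, 0], "grip": 0},
    {"delta_rot": [0, 0, 0], "slide": [0.0343, 0.0251, 0], "grip": 0},
    {"delta_rot": [0, 0, 0], "slide": [0.0343, 0.0251, 0], "grip": 0},
    {"delta_rot": [0, 0, 0], "slide": [0, 0, 0], "grip": 0},
    {"delta_rot": [0, 0, 0], "slide": [0, 0, 0], "grip": 0},
  ],
)

```text
time_s: 6.7
position: [0.5189, 0.1198, 0.1555]
tcp_rot: [[-0.985, 0.172, 0.001], [0.172, 0.985, 0.0], [-0.001, 0.0, -1.0]]
ft_force: [-0.1, 0.7, -0.1]
grip_width: 0.0856
finger_force: 0.0
```

```bash
python3 st.py; python3 - <<'E'
from h import *
s=monitor.sense(); im=imaging.get_image("wrist")[:,:,::-1]; cv2.imwrite("pics/w3.png",im)
import pickle; pickle.dump(s,open("w3.pkl","wb"))
c=im[60:360,120:520].astype(float)
cv2.imwrite("pics/w3c.png",cv2.resize(np.clip(im[100:340,60:460].astype(float)*3,0,255).astype(np.uint8),None,fx=2,fy=2,interpolation=cv2.INTER_CUBIC))
E
```

```text
t 6.7 pos [0.5189 0.1198 0.1555] phi 80.12 F [-0.1  0.7 -0.1] M [-0.036  0.054  0.025] q6 -74.2 tau6 0.027 w 0.0856 0.0
```

View pics/w3c.png

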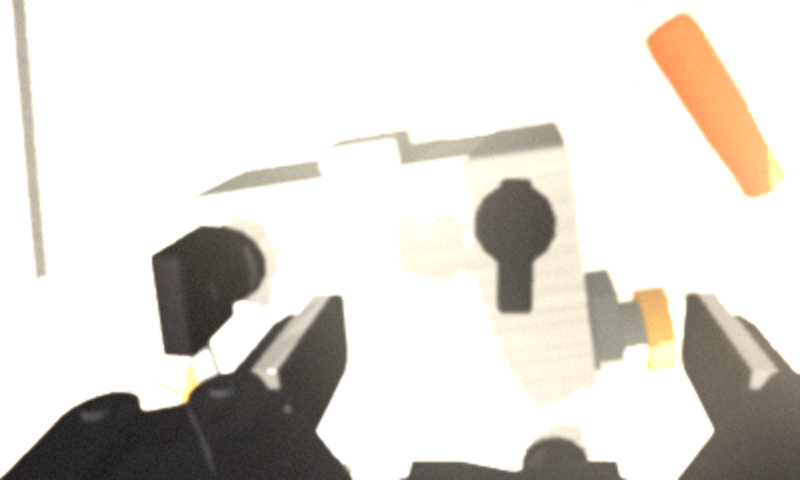

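B's wing (flange (515,222), wing end (515,312)) is lined up with the finger gap centre (514), so I can descend straight. A's wing edge runs (153,257) to (163,352).

>>> play_rows(
  motion=[
    {"delta_rot": [0, 0, 0], "slide": [0, 0, 0.03], "grip": 0},
    {"delta_rot": [0, 0, 0], "slide": [0, 0, 0.029], "grip": 0},
    {"delta_rot": [0, 0, 0], "slide": [0, 0, 0], "grip": 0.5},
    {"delta_rot": [0, 0, 0], "slide": [0, 0, 0], "grip": 1},
    {"delta_rot": [0, 0, 0], "slide": [0, 0, 0], "grip": 1},
    {"delta_rot": [0, 0, 0], "slide": [0, 0, 0], "grip": 1},
    {"delta_rot": [0, 0, 0], "slide": [0, 0, 0], "grip": 1},
  ],
)

```text
time_s: 7.62
position: [0.5187, 0.1201, 0.0972]
tcp_rot: [[-0.985, 0.172, 0.002], [0.172, 0.985, 0.0], [-0.002, 0.001, -1.0]]
ft_force: [-0.2, 1.2, 6.6]
grip_width: 0.0113
finger_force: 40.7
```

```bash
python3 st.py; python3 - <<'E'
from h import *
import pickle; s=pickle.load(open("w3.pkl","rb"))
C=lambda l:[[60+a/2,100+b/2] for a,b in l]
print("flange B",plane("wrist",C([[515,222]]),.09,s).round(4).tolist())
q=plane("wrist",C([[153,257],[163,352],[193,355]]),.124,s); d=q[1]-q[0]
print("A",q.round(4).tolist(),np.hypot(*d[:2]),np.degrees(np.arctan2(d[1],d[0])))
E
```

```text
t 7.625 pos [0.5187 0.1201 0.0972] phi 80.1 F [-0.2  1.2  6.6] M [ 0.203  0.169 -0.028] q6 -74.2 tau6 -0.035 w 0.0113 40.7
flange B [[0.5174, 0.1216, 0.09]]
A [[0.4978, 0.0015, 0.124], [0.5328, -0.0076, 0.124], [0.5357, 0.0027, 0.124]] 0.03619252754311109 -14.71782477180683
```

>>> play_rows(
  motion=[
    {"delta_rot": [0, 0, 0.175], "slide": [0, 0, 0], "grip": 1},
    {"delta_rot": [0, 0, 0.175], "slide": [0, 0, 0], "grip": 1},
    {"delta_rot": [0, 0, 0.175], "slide": [0, 0, 0], "grip": 1},
    {"delta_rot": [0, 0, 0.175], "slide": [0, 0, 0], "grip": 1},
    {"delta_rot": [0, 0, 0], "slide": [0, 0, 0], "grip": 1},
    {"delta_rot": [0, 0, 0], "slide": [0, 0, 0], "grip": 1},
  ],
)

```text
time_s: 8.38
position: [0.5189, 0.1203, 0.0972]
tcp_rot: [[-0.642, 0.766, 0.002], [0.766, 0.642, 0.001], [-0.001, 0.002, -1.0]]
ft_force: [0.0, 3.2, 5.9]
grip_width: 0.0114
finger_force: 40.8
```

```bash
python3 st.py
```

```text
t 8.375 pos [0.5189 0.1203 0.0972] phi 39.98 F [0.  3.2 5.9] M [ 0.44   0.07  -0.136] q6 -34.1 tau6 -0.12 w 0.0114 40.8
```

>>> play_rows(
  motion=[
    {"delta_rot": [0, 0, 0], "slide": [0, 0, 0], "grip": 0},
    {"delta_rot": [0, 0, 0], "slide": [0, 0, 0], "grip": 0},
    {"delta_rot": [0, 0, 0], "slide": [0, 0, 0], "grip": 0},
    {"delta_rot": [0, 0, 0], "slide": [0, 0, -0.055], "grip": 0},
    {"delta_rot": [0, 0, -0.159], "slide": [0, 0, 0], "grip": 0},
    {"delta_rot": [0, 0, -0.159], "slide": [0, 0, 0], "grip": 0},
    {"delta_rot": [0, 0, -0.159], "slide": [0, 0, 0], "grip": 0},
    {"delta_rot": [0, 0, -0.159], "slide": [0, 0, 0], "grip": 0},
  ],
)

```text
time_s: 9.38
position: [0.5182, 0.1197, 0.1512]
tcp_rot: [[-0.973, 0.23, -0.0], [0.23, 0.973, 0.0], [0.0, -0.0, -1.0]]
ft_force: [0.1, -0.0, 0.1]
grip_width: 0.0853
finger_force: 0.0
```

>>> play_rows(
  motion=[
    {"delta_rot": [0, 0, 0], "slide": [-0.0086, -0.0392, 0], "grip": 0},
    {"delta_rot": [0, 0, 0], "slide": [-0.0086, -0.0392, 0], "grip": 0},
    {"delta_rot": [0, 0, 0], "slide": [-0.0086, -0.0392, 0], "grip": 0},
    {"delta_rot": [0, 0, 0], "slide": [0, 0, 0], "grip": 0},
    {"delta_rot": [0, 0, 0], "slide": [0, 0, 0], "grip": 0},
  ],
)

```text
time_s: 10.0
position: [0.5158, -0.0003, 0.1513]
tcp_rot: [[-0.972, 0.235, -0.0], [0.235, 0.972, 0.0], [0.0, 0.0, -1.0]]
ft_force: [-0.8, -0.5, -0.3]
grip_width: 0.0856
finger_force: 0.0
```

```bash
python3 st.py; python3 - <<'E'
from h import *
im=imaging.get_image("wrist")[:,:,::-1]; cv2.imwrite("pics/w4.png",im)
m=(im.max(2)<45)
for r in range(170,270,6):
    x=np.where(m[r,250:390])[0]+250
    if len(x): print(r,x.min(),x.max(),(x.min()+x.max())/2,len(x))
E
```

```text
t 10.0 pos [ 5.158e-01 -3.000e-04  1.513e-01] phi 76.4 F [-0.8 -0.5 -0.3] M [ 0.024  0.035 -0.054] q6 -83.8 tau6 -0.036 w 0.0856 0.0
194 316 323 319.5 6
200 319 330 324.5 12
206 317 334 325.5 17
212 313 336 324.5 24
218 312 336 324.0 23
224 312 334 323.0 23
230 310 328 319.0 16
236 312 325 318.5 14
242 313 325 319.0 13
248 311 325 318.0 15
254 312 325 318.5 14
```

>>> play_rows(
  motion=[
    {"delta_rot": [0, 0, 0], "slide": [0, 0.0005, 0.03], "grip": 0},
    {"delta_rot": [0, 0, 0], "slide": [0, 0, 0.0245], "grip": 0},
    {"delta_rot": [0, 0, 0], "slide": [0, 0, 0], "grip": 0.5},
    {"delta_rot": [0, 0, 0], "slide": [0, 0, 0], "grip": 1},
    {"delta_rot": [0, 0, 0], "slide": [0, 0, 0], "grip": 1},
    {"delta_rot": [0, 0, 0], "slide": [0, 0, 0], "grip": 1},
    {"delta_rot": [0, 0, 0], "slide": [0, 0, 0], "grip": 1},
  ],
)

```text
time_s: 10.92
position: [0.5163, 0.0, 0.0976]
tcp_rot: [[-0.972, 0.235, 0.001], [0.235, 0.972, 0.0], [-0.001, 0.0, -1.0]]
ft_force: [-0.8, 1.2, 5.2]
grip_width: 0.0116
finger_force: 40.9
```

```bash
python3 st.py
```

```text
t 10.925 pos [0.5163 0.     0.0976] phi 76.44 F [-0.8  1.2  5.2] M [0.272 0.107 0.153] q6 -83.8 tau6 0.074 w 0.0116 40.9
```

>>> play_rows(
  motion=[
    {"delta_rot": [0, 0, 0.175], "slide": [0, 0, 0], "grip": 1},
    {"delta_rot": [0, 0, 0.175], "slide": [0, 0, 0], "grip": 1},
    {"delta_rot": [0, 0, 0.175], "slide": [0, 0, 0], "grip": 1},
    {"delta_rot": [0, 0, 0.175], "slide": [0, 0, 0], "grip": 1},
    {"delta_rot": [0, 0, 0], "slide": [0, 0, 0], "grip": 1},
    {"delta_rot": [0, 0, 0], "slide": [0, 0, 0], "grip": 1},
  ],
)

```text
time_s: 11.68
position: [0.5164, 0.0002, 0.0975]
tcp_rot: [[-0.592, 0.806, 0.002], [0.806, 0.592, 0.0], [-0.001, 0.001, -1.0]]
ft_force: [-0.6, 5.0, 5.0]
grip_width: 0.0111
finger_force: 40.8
```

```bash
python3 st.py
```

```text
t 11.675 pos [5.164e-01 2.000e-04 9.750e-02] phi 36.29 F [-0.6  5.   5. ] M [ 0.59   0.027 -0.162] q6 -43.7 tau6 -0.144 w 0.0111 40.8
```

>>> play_rows(
  motion=[
    {"delta_rot": [0, 0, 0], "slide": [0, 0, 0], "grip": 0},
    {"delta_rot": [0, 0, 0], "slide": [0, 0, 0], "grip": 0},
    {"delta_rot": [0, 0, 0], "slide": [0, 0, -0.055], "grip": 0},
    {"delta_rot": [0, 0, -0.1445], "slide": [0, 0, 0], "grip": 0},
    {"delta_rot": [0, 0, -0.1445], "slide": [0, 0, 0], "grip": 0},
    {"delta_rot": [0, 0, -0.1445], "slide": [0, 0, 0], "grip": 0},
    {"delta_rot": [0, 0, -0.1445], "slide": [0, 0, 0], "grip": 0},
    {"delta_rot": [0, 0, -0.1445], "slide": [0, 0, 0], "grip": 0},
  ],
)

```text
time_s: 12.68
position: [0.5159, -0.0002, 0.1518]
tcp_rot: [[-0.978, 0.208, -0.0], [0.208, 0.978, 0.0], [0.0, -0.0, -1.0]]
ft_force: [0.9, 0.5, 0.4]
grip_width: 0.0851
finger_force: 0.0
```

>>> play_rows(
  motion=[
    {"delta_rot": [0, 0, 0], "slide": [-0.0237, 0.0352, 0], "grip": 0},
    {"delta_rot": [0, 0, 0], "slide": [-0.0237, 0.0352, 0], "grip": 0},
    {"delta_rot": [0, 0, 0], "slide": [-0.0237, 0.0352, 0], "grip": 0},
    {"delta_rot": [0, 0, 0], "slide": [-0.0237, 0.0352, 0], "grip": 0},
    {"delta_rot": [0, 0, 0], "slide": [0, 0, 0], "grip": 0},
    {"delta_rot": [0, 0, 0], "slide": [0, 0, 0], "grip": 0},
  ],
)

```text
time_s: 13.42
position: [0.6379, 0.1171, 0.1514]
tcp_rot: [[-0.977, 0.212, -0.001], [0.212, 0.977, -0.0], [0.001, -0.0, -1.0]]
ft_force: [-0.3, 0.0, -0.7]
grip_width: 0.0857
finger_force: 0.0
```

```bash
python3 st.py; python3 - <<'E'
from h import *
im=imaging.get_image("wrist")[:,:,::-1]; cv2.imwrite("pics/w5.png",im)
m=(im.max(2)<45)
for r in range(170,270,6):
    x=np.where(m[r,250:390])[0]+250
    if len(x): print(r,x.min(),x.max(),(x.min()+x.max())/2,len(x))
E
```

```text
t 13.425 pos [0.6379 0.1171 0.1514] phi 77.73 F [-0.3  0.  -0.7] M [ 0.01  -0.012  0.026] q6 -73.2 tau6 0.02 w 0.0857 0.0
194 312 325 318.5 14
200 305 330 317.5 26
206 301 335 318.0 35
212 299 337 318.0 39
218 299 336 317.5 38
224 302 334 318.0 33
230 307 329 318.0 23
236 312 324 318.0 13
242 314 324 319.0 11
248 321 323 322.0 2
```

>>> play_rows(
  motion=[
    {"delta_rot": [0, 0, 0], "slide": [-0.0008, 0.0004, 0.03], "grip": 0},
    {"delta_rot": [0, 0, 0], "slide": [0, 0, 0.0245], "grip": 0},
    {"delta_rot": [0, 0, 0], "slide": [0, 0, 0], "grip": 0.5},
    {"delta_rot": [0, 0, 0], "slide": [0, 0, 0], "grip": 1},
    {"delta_rot": [0, 0, 0], "slide": [0, 0, 0], "grip": 1},
    {"delta_rot": [0, 0, 0], "slide": [0, 0, 0], "grip": 1},
    {"delta_rot": [0, 0, 0], "slide": [0, 0, 0], "grip": 1},
  ],
)

```text
time_s: 14.35
position: [0.6397, 0.1174, 0.0982]
tcp_rot: [[-0.977, 0.212, 0.001], [0.212, 0.977, -0.0], [-0.001, 0.0, -1.0]]
ft_force: [-1.0, -2.7, 6.4]
grip_width: 0.0117
finger_force: 39.8
```

```bash
python3 st.py
```

```text
t 14.35 pos [0.6397 0.1174 0.0982] phi 77.73 F [-1.  -2.7  6.4] M [-0.471  0.198  0.042] q6 -73.1 tau6 0.066 w 0.0117 39.8
```

>>> play_rows(
  motion=[
    {"delta_rot": [0, 0, 0.175], "slide": [0, 0, 0], "grip": 1},
    {"delta_rot": [0, 0, 0.175], "slide": [0, 0, 0], "grip": 1},
    {"delta_rot": [0, 0, 0.175], "slide": [0, 0, 0], "grip": 1},
    {"delta_rot": [0, 0, 0.175], "slide": [0, 0, 0], "grip": 1},
    {"delta_rot": [0, 0, 0], "slide": [0, 0, 0], "grip": 1},
    {"delta_rot": [0, 0, 0], "slide": [0, 0, 0], "grip": 1},
  ],
)

```text
time_s: 15.1
position: [0.6395, 0.1171, 0.0982]
tcp_rot: [[-0.61, 0.792, 0.001], [0.792, 0.61, -0.0], [-0.001, 0.0, -1.0]]
ft_force: [-2.0, -4.3, 6.7]
grip_width: 0.0113
finger_force: 40.1
```

```bash
python3 st.py
```

```text
t 15.1 pos [0.6395 0.1171 0.0982] phi 37.6 F [-2.  -4.3  6.7] M [-0.793  0.384 -0.223] q6 -33.0 tau6 -0.142 w 0.0113 40.1
```

All four knobs are at about 0.70 rad. For the second round I continue with D, which is already gripped, reading torque while it moves.

>>> play_rows(
  motion=[
    {"delta_rot": [0, 0, 0.1], "slide": [0, 0, 0], "grip": 1},
    {"delta_rot": [0, 0, 0.1], "slide": [0, 0, 0], "grip": 1},
    {"delta_rot": [0, 0, 0.05], "slide": [0, 0, 0], "grip": 1},
    {"delta_rot": [0, 0, 0.05], "slide": [0, 0, 0], "grip": 1},
  ],
)

```text
time_s: 15.6
position: [0.6394, 0.1171, 0.0982]
tcp_rot: [[-0.348, 0.938, 0.0], [0.938, 0.348, -0.001], [-0.001, 0.0, -1.0]]
ft_force: [-2.3, -4.9, 8.3]
grip_width: 0.0114
finger_force: 39.9
```

```bash
python3 st.py
```

```text
t 15.6 pos [0.6394 0.1171 0.0982] phi 20.36 F [-2.3 -4.9  8.3] M [-0.818  0.485  0.175] q6 -15.7 tau6 -0.467 w 0.0114 39.9
```

>>> play_rows(
  motion=[
    {"delta_rot": [0, 0, 0.05], "slide": [0, 0, 0], "grip": 1},
  ],
)

```text
time_s: 15.72
position: [0.6394, 0.117, 0.0982]
tcp_rot: [[-0.301, 0.954, 0.001], [0.954, 0.301, -0.001], [-0.001, 0.0, -1.0]]
ft_force: [-3.3, -5.3, 7.0]
grip_width: 0.0115
finger_force: 39.9
```

```bash
python3 st.py
```

```text
t 15.725 pos [0.6394 0.117  0.0982] phi 17.5 F [-3.3 -5.3  7. ] M [-0.861  0.506  0.175] q6 -12.9 tau6 -0.477 w 0.0115 39.9
```

>>> play_rows(
  motion=[
    {"delta_rot": [0, 0, 0.05], "slide": [0, 0, 0], "grip": 1},
  ],
)

```text
time_s: 15.85
position: [0.6394, 0.117, 0.0982]
tcp_rot: [[-0.253, 0.968, 0.0], [0.968, 0.253, -0.001], [-0.001, 0.0, -1.0]]
ft_force: [-2.2, -4.7, 8.3]
grip_width: 0.0111
finger_force: 39.9
```

```bash
python3 st.py
```

```text
t 15.85 pos [0.6394 0.117  0.0982] phi 14.64 F [-2.2 -4.7  8.3] M [-0.895  0.548  0.14 ] q6 -10.0 tau6 -0.474 w 0.0111 39.9
```

>>> play_rows(
  motion=[
    {"delta_rot": [0, 0, 0.05], "slide": [0, 0, 0], "grip": 1},
    {"delta_rot": [0, 0, 0.05], "slide": [0, 0, 0], "grip": 1},
  ],
)

```text
time_s: 16.1
position: [0.6393, 0.117, 0.0982]
tcp_rot: [[-0.155, 0.988, 0.0], [0.988, 0.155, -0.001], [-0.001, 0.0, -1.0]]
ft_force: [-3.5, -4.9, 8.4]
grip_width: 0.0112
finger_force: 40.0
```

```bash
python3 st.py
```

```text
t 16.1 pos [0.6393 0.117  0.0982] phi 8.9 F [-3.5 -4.9  8.4] M [-0.83   0.555  0.256] q6 -4.3 tau6 -0.454 w 0.0112 40.0
```

>>> play_rows(
  motion=[
    {"delta_rot": [0, 0, 0.05], "slide": [0, 0, 0], "grip": 1},
  ],
)

```text
time_s: 16.23
position: [0.6393, 0.117, 0.0982]
tcp_rot: [[-0.105, 0.994, 0.0], [0.994, 0.105, -0.001], [-0.001, 0.0, -1.0]]
ft_force: [-2.7, -5.7, 7.5]
grip_width: 0.011
finger_force: 40.0
```

```bash
python3 st.py
```

```text
t 16.225 pos [0.6393 0.117  0.0982] phi 6.04 F [-2.7 -5.7  7.5] M [-0.922  0.559  0.261] q6 -1.4 tau6 -0.451 w 0.011 40.0
```

>>> play_rows(
  motion=[
    {"delta_rot": [0, 0, 0], "slide": [0, 0, 0], "grip": 0},
    {"delta_rot": [0, 0, 0], "slide": [0, 0, 0], "grip": 0},
    {"delta_rot": [0, 0, 0], "slide": [0, 0, -0.055], "grip": 0},
    {"delta_rot": [0, 0, -0.1322], "slide": [0, 0, 0], "grip": 0},
    {"delta_rot": [0, 0, -0.1322], "slide": [0, 0, 0], "grip": 0},
    {"delta_rot": [0, 0, -0.1322], "slide": [0, 0, 0], "grip": 0},
    {"delta_rot": [0, 0, -0.1322], "slide": [0, 0, 0], "grip": 0},
  ],
)

```text
time_s: 17.1
position: [0.6394, 0.1178, 0.1522]
tcp_rot: [[-0.598, 0.802, -0.0], [0.802, 0.598, 0.0], [0.0, 0.0, -1.0]]
ft_force: [-0.2, 0.5, 0.5]
grip_width: 0.0848
finger_force: 0.0
```

>>> play_rows(
  motion=[
    {"delta_rot": [0, 0, 0], "slide": [-0.0055, -0.0424, 0], "grip": 0},
    {"delta_rot": [0, 0, 0], "slide": [-0.0055, -0.0424, 0], "grip": 0},
    {"delta_rot": [0, 0, 0], "slide": [-0.0055, -0.0424, 0], "grip": 0},
    {"delta_rot": [0, 0, 0], "slide": [-0.0055, -0.0424, 0], "grip": 0},
    {"delta_rot": [0, 0, 0], "slide": [0, 0, 0], "grip": 0},
    {"delta_rot": [0, 0, 0], "slide": [0, 0, 0], "grip": 0},
  ],
)

```text
time_s: 17.85
position: [0.5166, -0.0006, 0.1525]
tcp_rot: [[-0.593, 0.805, 0.001], [0.805, 0.593, 0.0], [-0.0, 0.001, -1.0]]
ft_force: [0.2, -0.1, 0.8]
grip_width: 0.0856
finger_force: 0.0
```

```bash
python3 st.py
```

```text
t 17.85 pos [ 0.5166 -0.0006  0.1525] phi 36.4 F [ 0.2 -0.1  0.8] M [-0.027 -0.01   0.002] q6 -43.8 tau6 -0.035 w 0.0856 0.0
```

>>> play_rows(
  motion=[
    {"delta_rot": [0, 0, 0], "slide": [0.0003, 0.0002, 0.03], "grip": 0},
    {"delta_rot": [0, 0, 0], "slide": [0, 0, 0.025], "grip": 0},
    {"delta_rot": [0, 0, 0], "slide": [0, 0, 0], "grip": 1},
    {"delta_rot": [0, 0, 0], "slide": [0, 0, 0], "grip": 1},
    {"delta_rot": [0, 0, 0], "slide": [0, 0, 0], "grip": 1},
    {"delta_rot": [0, 0, 0], "slide": [0, 0, 0], "grip": 1},
  ],
)

```text
time_s: 18.6
position: [0.5163, -0.0004, 0.098]
tcp_rot: [[-0.593, 0.805, 0.001], [0.805, 0.593, -0.0], [-0.001, 0.001, -1.0]]
ft_force: [5.0, 5.4, 2.9]
grip_width: 0.0125
finger_force: 5.2
```

```bash
python3 st.py
```

```text
t 18.6 pos [ 5.163e-01 -4.000e-04  9.800e-02] phi 36.4 F [5.  5.4 2.9] M [ 1.001 -1.221 -0.04 ] q6 -43.8 tau6 -0.008 w 0.0125 5.2
```

>>> play_rows(
  motion=[
    {"delta_rot": [0, 0, 0.1], "slide": [0, 0, 0], "grip": 1},
    {"delta_rot": [0, 0, 0.1], "slide": [0, 0, 0], "grip": 1},
    {"delta_rot": [0, 0, 0.05], "slide": [0, 0, 0], "grip": 1},
    {"delta_rot": [0, 0, 0.05], "slide": [0, 0, 0], "grip": 1},
    {"delta_rot": [0, 0, 0.05], "slide": [0, 0, 0], "grip": 1},
  ],
)

```text
time_s: 19.23
position: [0.5166, -0.0002, 0.0981]
tcp_rot: [[-0.28, 0.96, 0.002], [0.96, 0.28, 0.0], [-0.001, 0.002, -1.0]]
ft_force: [0.7, 4.0, 3.4]
grip_width: 0.0111
finger_force: 41.2
```

```bash
python3 st.py
```

```text
t 19.225 pos [ 5.166e-01 -2.000e-04  9.810e-02] phi 16.27 F [0.7 4.  3.4] M [ 0.526 -0.08   0.195] q6 -23.7 tau6 -0.447 w 0.0111 41.2
```

>>> play_rows(
  motion=[
    {"delta_rot": [0, 0, 0.05], "slide": [0, 0, 0], "grip": 1},
  ],
)

```text
time_s: 19.35
position: [0.5166, -0.0002, 0.0981]
tcp_rot: [[-0.232, 0.973, 0.002], [0.973, 0.232, 0.0], [-0.0, 0.002, -1.0]]
ft_force: [1.7, 3.7, 4.1]
grip_width: 0.011
finger_force: 41.2
```

```bash
python3 st.py
```

```text
t 19.35 pos [ 5.166e-01 -2.000e-04  9.810e-02] phi 13.41 F [1.7 3.7 4.1] M [ 0.527 -0.105  0.21 ] q6 -20.8 tau6 -0.445 w 0.011 41.2
```

>>> play_rows(
  motion=[
    {"delta_rot": [0, 0, 0.05], "slide": [0, 0, 0], "grip": 1},
  ],
)

```text
time_s: 19.48
position: [0.5166, -0.0002, 0.0981]
tcp_rot: [[-0.183, 0.983, 0.002], [0.983, 0.183, 0.0], [-0.0, 0.002, -1.0]]
ft_force: [1.7, 2.6, 3.6]
grip_width: 0.0113
finger_force: 41.2
```

```bash
python3 st.py
```

```text
t 19.475 pos [ 5.166e-01 -2.000e-04  9.810e-02] phi 10.55 F [1.7 2.6 3.6] M [ 0.464 -0.068  0.16 ] q6 -17.9 tau6 -0.444 w 0.0113 41.2
```

>>> play_rows(
  motion=[
    {"delta_rot": [0, 0, 0.05], "slide": [0, 0, 0], "grip": 1},
  ],
)

```text
time_s: 19.6
position: [0.5166, -0.0002, 0.0981]
tcp_rot: [[-0.134, 0.991, 0.002], [0.991, 0.134, 0.0], [-0.0, 0.002, -1.0]]
ft_force: [1.0, 3.6, 4.2]
grip_width: 0.011
finger_force: 41.2
```

```bash
python3 st.py
```

```text
t 19.6 pos [ 5.166e-01 -2.000e-04  9.810e-02] phi 7.68 F [1.  3.6 4.2] M [ 0.473 -0.029  0.222] q6 -15.1 tau6 -0.442 w 0.011 41.2
```

>>> play_rows(
  motion=[
    {"delta_rot": [0, 0, 0.05], "slide": [0, 0, 0], "grip": 1},
  ],
)

```text
time_s: 19.73
position: [0.5166, -0.0002, 0.0981]
tcp_rot: [[-0.084, 0.996, 0.002], [0.996, 0.084, 0.0], [-0.0, 0.002, -1.0]]
ft_force: [1.9, 3.3, 3.9]
grip_width: 0.0111
finger_force: 41.2
```

```bash
python3 st.py
```

```text
t 19.725 pos [ 5.166e-01 -2.000e-04  9.810e-02] phi 4.82 F [1.9 3.3 3.9] M [ 0.432 -0.08   0.199] q6 -12.2 tau6 -0.441 w 0.0111 41.2
```

>>> play_rows(
  motion=[
    {"delta_rot": [0, 0, 0.05], "slide": [0, 0, 0], "grip": 1},
  ],
)

```text
time_s: 19.85
position: [0.5166, -0.0002, 0.0981]
tcp_rot: [[-0.034, 0.999, 0.002], [0.999, 0.034, 0.0], [0.0, 0.002, -1.0]]
ft_force: [2.1, 3.7, 4.0]
grip_width: 0.0112
finger_force: 41.2
```

```bash
python3 st.py
```

```text
t 19.85 pos [ 5.166e-01 -2.000e-04  9.810e-02] phi 1.95 F [2.1 3.7 4. ] M [ 0.511 -0.086  0.256] q6 -9.3 tau6 -0.439 w 0.0112 41.2
```

>>> play_rows(
  motion=[
    {"delta_rot": [0, 0, 0.05], "slide": [0, 0, 0], "grip": 1},
  ],
)

```text
time_s: 19.98
position: [0.5165, -0.0002, 0.0981]
tcp_rot: [[0.016, 1.0, 0.002], [1.0, -0.016, 0.0], [0.0, 0.002, -1.0]]
ft_force: [1.3, 3.9, 4.2]
grip_width: 0.0111
finger_force: 41.2
```

```bash
python3 st.py
```

```text
t 19.975 pos [ 5.165e-01 -2.000e-04  9.810e-02] phi -0.92 F [1.3 3.9 4.2] M [ 0.56  -0.087  0.25 ] q6 -6.5 tau6 -0.438 w 0.0111 41.2
```

>>> play_rows(
  motion=[
    {"delta_rot": [0, 0, 0.05], "slide": [0, 0, 0], "grip": 1},
  ],
)

```text
time_s: 20.1
position: [0.5165, -0.0002, 0.0981]
tcp_rot: [[0.066, 0.998, 0.002], [0.998, -0.066, 0.0], [0.0, 0.002, -1.0]]
ft_force: [1.5, 3.1, 4.6]
grip_width: 0.0113
finger_force: 41.2
```

```bash
python3 st.py
```

```text
t 20.1 pos [ 5.165e-01 -2.000e-04  9.810e-02] phi -3.78 F [1.5 3.1 4.6] M [ 0.514 -0.022  0.22 ] q6 -3.6 tau6 -0.437 w 0.0113 41.2
```

>>> play_rows(
  motion=[
    {"delta_rot": [0, 0, 0.05], "slide": [0, 0, 0], "grip": 1},
  ],
)

```text
time_s: 20.23
position: [0.5166, -0.0002, 0.0982]
tcp_rot: [[0.116, 0.993, 0.002], [0.993, -0.116, 0.0], [0.0, 0.002, -1.0]]
ft_force: [1.3, 3.4, 4.8]
grip_width: 0.0109
finger_force: 41.3
```

```bash
python3 st.py
```

```text
t 20.225 pos [ 5.166e-01 -2.000e-04  9.820e-02] phi -6.64 F [1.3 3.4 4.8] M [ 0.517 -0.027  0.256] q6 -0.7 tau6 -0.404 w 0.0109 41.3
```

>>> play_rows(
  motion=[
    {"delta_rot": [0, 0, 0.05], "slide": [0, 0, 0], "grip": 1},
  ],
)

```text
time_s: 20.35
position: [0.5165, -0.0002, 0.0981]
tcp_rot: [[0.165, 0.986, 0.002], [0.986, -0.165, 0.0], [0.0, 0.002, -1.0]]
ft_force: [0.9, 3.4, 4.9]
grip_width: 0.0114
finger_force: 41.4
```

```bash
python3 st.py
```

```text
t 20.35 pos [ 5.165e-01 -2.000e-04  9.810e-02] phi -9.5 F [0.9 3.4 4.9] M [ 0.533 -0.004  0.306] q6 2.1 tau6 -0.352 w 0.0114 41.4
```

>>> play_rows(
  motion=[
    {"delta_rot": [0, 0, 0.05], "slide": [0, 0, 0], "grip": 1},
  ],
)

```text
time_s: 20.48
position: [0.5165, -0.0002, 0.0982]
tcp_rot: [[0.214, 0.977, 0.002], [0.977, -0.214, 0.0], [0.0, 0.002, -1.0]]
ft_force: [0.9, 3.4, 6.7]
grip_width: 0.0113
finger_force: 41.5
```

```bash
python3 st.py
```

```text
t 20.475 pos [ 5.165e-01 -2.000e-04  9.820e-02] phi -12.36 F [0.9 3.4 6.7] M [0.581 0.017 0.386] q6 5.0 tau6 -0.305 w 0.0113 41.5
```

Joint-6 torque gives a clean feel signal: A is about 0.13 N m above its baseline, with the knee near 1.42 rad. D still showed no real rise, so I'll go back and finish it.

>>> play_rows(
  motion=[
    {"delta_rot": [0, 0, 0], "slide": [0, 0, 0], "grip": 0},
    {"delta_rot": [0, 0, 0], "slide": [0, 0, 0], "grip": 0},
    {"delta_rot": [0, 0, 0], "slide": [0, 0, -0.055], "grip": 0},
    {"delta_rot": [0, 0, -0.1605], "slide": [0, 0, 0], "grip": 0},
    {"delta_rot": [0, 0, -0.1605], "slide": [0, 0, 0], "grip": 0},
  ],
)

```text
time_s: 21.1
position: [0.516, -0.0005, 0.1529]
tcp_rot: [[-0.112, 0.994, 0.001], [0.994, 0.112, -0.0], [-0.0, 0.001, -1.0]]
ft_force: [-0.4, -0.3, 0.7]
grip_width: 0.0859
finger_force: 0.0
```

>>> play_rows(
  motion=[
    {"delta_rot": [0, 0, 0], "slide": [0.0261, 0.0336, 0], "grip": 0},
    {"delta_rot": [0, 0, 0], "slide": [0.0261, 0.0336, 0], "grip": 0},
    {"delta_rot": [0, 0, 0], "slide": [0.0261, 0.0336, 0], "grip": 0},
    {"delta_rot": [0, 0, 0], "slide": [0.0261, 0.0336, 0], "grip": 0},
    {"delta_rot": [0, 0, 0], "slide": [0, 0, 0], "grip": 0},
    {"delta_rot": [0, 0, 0], "slide": [0, 0, 0], "grip": 0},
  ],
)

```text
time_s: 21.85
position: [0.6378, 0.1174, 0.1519]
tcp_rot: [[-0.107, 0.994, -0.001], [0.994, 0.107, -0.0], [-0.0, -0.001, -1.0]]
ft_force: [-1.2, -0.3, 0.9]
grip_width: 0.0853
finger_force: 0.0
```

```bash
python3 st.py
```

```text
t 21.85 pos [0.6378 0.1174 0.1519] phi 6.13 F [-1.2 -0.3  0.9] M [0.04  0.014 0.015] q6 -1.5 tau6 0.012 w 0.0853 0.0
```

>>> play_rows(
  motion=[
    {"delta_rot": [0, 0, 0], "slide": [-0.0003, 0.001, 0.03], "grip": 0},
    {"delta_rot": [0, 0, 0], "slide": [0, 0, 0.0245], "grip": 0},
    {"delta_rot": [0, 0, 0], "slide": [0, 0, 0], "grip": 1},
    {"delta_rot": [0, 0, 0], "slide": [0, 0, 0], "grip": 1},
    {"delta_rot": [0, 0, 0], "slide": [0, 0, 0], "grip": 1},
    {"delta_rot": [0, 0, 0], "slide": [0, 0, 0], "grip": 1},
    {"delta_rot": [0, 0, 0], "slide": [0, 0, 0], "grip": 1},
  ],
)

```text
time_s: 22.72
position: [0.6393, 0.1174, 0.0988]
tcp_rot: [[-0.106, 0.994, 0.0], [0.994, 0.106, 0.0], [0.0, 0.0, -1.0]]
ft_force: [-3.0, -0.9, 5.8]
grip_width: 0.0114
finger_force: 40.2
```

```bash
python3 st.py
```

```text
t 22.725 pos [0.6393 0.1174 0.0988] phi 6.09 F [-3.  -0.9  5.8] M [-0.126  0.591 -0.083] q6 -1.5 tau6 -0.133 w 0.0114 40.2
```

>>> play_rows(
  motion=[
    {"delta_rot": [0, 0, 0.03], "slide": [0, 0, 0], "grip": 1},
    {"delta_rot": [0, 0, 0.05], "slide": [0, 0, 0], "grip": 1},
  ],
)

```text
time_s: 22.98
position: [0.6393, 0.1174, 0.0988]
tcp_rot: [[-0.026, 1.0, 0.0], [1.0, 0.026, -0.0], [-0.0, 0.0, -1.0]]
ft_force: [-3.3, -0.8, 6.4]
grip_width: 0.0116
finger_force: 40.1
```

```bash
python3 st.py
```

```text
t 22.975 pos [0.6393 0.1174 0.0988] phi 1.46 F [-3.3 -0.8  6.4] M [-0.147  0.597  0.204] q6 3.1 tau6 -0.603 w 0.0116 40.1
```

>>> play_rows(
  motion=[
    {"delta_rot": [0, 0, 0.05], "slide": [0, 0, 0], "grip": 1},
  ],
)

```text
time_s: 23.1
position: [0.6393, 0.1174, 0.0988]
tcp_rot: [[0.025, 1.0, 0.0], [1.0, -0.025, -0.0], [-0.0, 0.0, -1.0]]
ft_force: [-3.8, -1.4, 6.3]
grip_width: 0.0111
finger_force: 40.1
```

```bash
python3 st.py
```

```text
t 23.1 pos [0.6393 0.1174 0.0988] phi -1.42 F [-3.8 -1.4  6.3] M [-0.194  0.572  0.181] q6 6.0 tau6 -0.467 w 0.0111 40.1
```

>>> play_rows(
  motion=[
    {"delta_rot": [0, 0, 0.05], "slide": [0, 0, 0], "grip": 1},
  ],
)

```text
time_s: 23.22
position: [0.6393, 0.1174, 0.0988]
tcp_rot: [[0.075, 0.997, 0.0], [0.997, -0.075, -0.0], [-0.0, 0.0, -1.0]]
ft_force: [-2.9, -1.6, 6.6]
grip_width: 0.0113
finger_force: 40.1
```

```bash
python3 st.py
```

```text
t 23.225 pos [0.6393 0.1174 0.0988] phi -4.29 F [-2.9 -1.6  6.6] M [-0.198  0.601  0.163] q6 8.9 tau6 -0.46 w 0.0113 40.1
```

>>> play_rows(
  motion=[
    {"delta_rot": [0, 0, 0.05], "slide": [0, 0, 0], "grip": 1},
  ],
)

```text
time_s: 23.35
position: [0.6393, 0.1174, 0.0988]
tcp_rot: [[0.124, 0.992, 0.0], [0.992, -0.124, -0.0], [-0.0, 0.0, -1.0]]
ft_force: [-4.2, -1.4, 6.8]
grip_width: 0.0113
finger_force: 40.1
```

```bash
python3 st.py
```

```text
t 23.35 pos [0.6393 0.1174 0.0988] phi -7.15 F [-4.2 -1.4  6.8] M [-0.189  0.596  0.223] q6 11.8 tau6 -0.457 w 0.0113 40.1
```

>>> play_rows(
  motion=[
    {"delta_rot": [0, 0, 0.05], "slide": [0, 0, 0], "grip": 1},
  ],
)

```text
time_s: 23.48
position: [0.6393, 0.1174, 0.0988]
tcp_rot: [[0.174, 0.985, 0.0], [0.985, -0.174, -0.0], [-0.0, 0.0, -1.0]]
ft_force: [-4.3, -1.2, 6.2]
grip_width: 0.0114
finger_force: 40.1
```

```bash
python3 st.py
```

```text
t 23.475 pos [0.6393 0.1174 0.0988] phi -10.01 F [-4.3 -1.2  6.2] M [-0.21   0.519  0.17 ] q6 14.6 tau6 -0.455 w 0.0114 40.1
```

>>> play_rows(
  motion=[
    {"delta_rot": [0, 0, 0.05], "slide": [0, 0, 0], "grip": 1},
  ],
)

```text
time_s: 23.6
position: [0.6393, 0.1174, 0.0987]
tcp_rot: [[0.223, 0.975, 0.0], [0.975, -0.223, -0.0], [-0.0, 0.0, -1.0]]
ft_force: [-4.5, -0.8, 5.7]
grip_width: 0.0111
finger_force: 40.1
```

```bash
python3 st.py
```

```text
t 23.6 pos [0.6393 0.1174 0.0987] phi -12.87 F [-4.5 -0.8  5.7] M [-0.197  0.574  0.175] q6 17.5 tau6 -0.452 w 0.0111 40.1
```

>>> play_rows(
  motion=[
    {"delta_rot": [0, 0, 0.05], "slide": [0, 0, 0], "grip": 1},
  ],
)

```text
time_s: 23.72
position: [0.6393, 0.1174, 0.0988]
tcp_rot: [[0.271, 0.963, 0.0], [0.963, -0.271, -0.0], [-0.0, 0.0, -1.0]]
ft_force: [-3.6, -1.0, 6.1]
grip_width: 0.0111
finger_force: 40.1
```

```bash
python3 st.py
```

```text
t 23.725 pos [0.6393 0.1174 0.0988] phi -15.74 F [-3.6 -1.   6.1] M [-0.158  0.583  0.149] q6 20.3 tau6 -0.45 w 0.0111 40.1
```

>>> play_rows(
  motion=[
    {"delta_rot": [0, 0, 0.05], "slide": [0, 0, 0], "grip": 1},
  ],
)

```text
time_s: 23.85
position: [0.6393, 0.1174, 0.0988]
tcp_rot: [[0.319, 0.948, 0.0], [0.948, -0.319, -0.0], [-0.0, 0.0, -1.0]]
ft_force: [-3.8, -1.0, 6.9]
grip_width: 0.0112
finger_force: 40.1
```

```bash
python3 st.py
```

```text
t 23.85 pos [0.6393 0.1174 0.0988] phi -18.6 F [-3.8 -1.   6.9] M [-0.197  0.568  0.198] q6 23.2 tau6 -0.446 w 0.0112 40.1
```

>>> play_rows(
  motion=[
    {"delta_rot": [0, 0, 0.05], "slide": [0, 0, 0], "grip": 1},
  ],
)

```text
time_s: 23.98
position: [0.6393, 0.1174, 0.0988]
tcp_rot: [[0.366, 0.931, 0.0], [0.931, -0.366, -0.0], [-0.0, 0.0, -1.0]]
ft_force: [-3.8, -1.4, 6.3]
grip_width: 0.0118
finger_force: 40.2
```

```bash
python3 st.py
```

```text
t 23.975 pos [0.6393 0.1174 0.0988] phi -21.47 F [-3.8 -1.4  6.3] M [-0.257  0.571  0.211] q6 26.1 tau6 -0.44 w 0.0118 40.2
```

>>> play_rows(
  motion=[
    {"delta_rot": [0, 0, 0.05], "slide": [0, 0, 0], "grip": 1},
  ],
)

```text
time_s: 24.1
position: [0.6393, 0.1174, 0.0988]
tcp_rot: [[0.412, 0.911, 0.0], [0.911, -0.412, -0.0], [-0.0, 0.0, -1.0]]
ft_force: [-4.2, -1.1, 6.0]
grip_width: 0.0111
finger_force: 40.3
```

```bash
python3 st.py
```

```text
t 24.1 pos [0.6393 0.1174 0.0988] phi -24.33 F [-4.2 -1.1  6. ] M [-0.278  0.623  0.291] q6 28.9 tau6 -0.385 w 0.0111 40.3
```

>>> play_rows(
  motion=[
    {"delta_rot": [0, 0, 0.05], "slide": [0, 0, 0], "grip": 1},
  ],
)

```text
time_s: 24.22
position: [0.6393, 0.1174, 0.0988]
tcp_rot: [[0.457, 0.889, 0.0], [0.889, -0.457, -0.0], [-0.0, 0.0, -1.0]]
ft_force: [-4.2, -1.6, 7.0]
grip_width: 0.0112
finger_force: 40.4
```

```bash
python3 st.py
```

```text
t 24.225 pos [0.6393 0.1174 0.0988] phi -27.19 F [-4.2 -1.6  7. ] M [-0.22   0.638  0.392] q6 31.8 tau6 -0.323 w 0.0112 40.4
```

D is now at +0.12 N m, with its knee near 1.73 rad. Next is the other pair, B first.

>>> play_rows(
  motion=[
    {"delta_rot": [0, 0, 0], "slide": [0, 0, 0], "grip": 0},
    {"delta_rot": [0, 0, 0], "slide": [0, 0, 0], "grip": 0},
    {"delta_rot": [0, 0, 0], "slide": [0, 0, -0.055], "grip": 0},
    {"delta_rot": [0, 0, -0.1676], "slide": [0, 0, 0], "grip": 0},
    {"delta_rot": [0, 0, -0.1676], "slide": [0, 0, 0], "grip": 0},
    {"delta_rot": [0, 0, -0.1676], "slide": [0, 0, 0], "grip": 0},
    {"delta_rot": [0, 0, -0.1676], "slide": [0, 0, 0], "grip": 0},
    {"delta_rot": [0, 0, -0.1676], "slide": [0, 0, 0], "grip": 0},
  ],
)

```text
time_s: 25.22
position: [0.6395, 0.1175, 0.1527]
tcp_rot: [[-0.362, 0.932, 0.0], [0.932, 0.362, 0.0], [0.0, 0.0, -1.0]]
ft_force: [0.6, 0.3, 0.7]
grip_width: 0.0854
finger_force: 0.0
```

>>> play_rows(
  motion=[
    {"delta_rot": [0, 0, -0.1676], "slide": [0, 0, 0], "grip": 0},
    {"delta_rot": [0, 0, -0.1676], "slide": [0, 0, 0], "grip": 0},
    {"delta_rot": [0, 0, 0], "slide": [0.0267, -0.0305, 0], "grip": 0},
    {"delta_rot": [0, 0, 0], "slide": [0.0267, -0.0305, 0], "grip": 0},
    {"delta_rot": [0, 0, 0], "slide": [0.0267, -0.0305, 0], "grip": 0},
    {"delta_rot": [0, 0, 0], "slide": [0, 0, 0], "grip": 0},
    {"delta_rot": [0, 0, 0], "slide": [0, 0, 0], "grip": 0},
  ],
)

```text
time_s: 26.1
position: [0.5189, 0.12, 0.1531]
tcp_rot: [[-0.644, 0.765, 0.001], [0.765, 0.644, 0.0], [-0.001, 0.001, -1.0]]
ft_force: [-0.3, 0.6, 0.5]
grip_width: 0.0855
finger_force: 0.0
```

```bash
python3 st.py
```

```text
t 26.1 pos [0.5189 0.12   0.1531] phi 40.1 F [-0.3  0.6  0.5] M [ 0.004  0.01  -0.023] q6 -34.2 tau6 -0.004 w 0.0855 0.0
```

>>> play_rows(
  motion=[
    {"delta_rot": [0, 0, 0], "slide": [0, 0, 0.03], "grip": 0},
    {"delta_rot": [0, 0, 0], "slide": [0, 0, 0.0255], "grip": 0},
    {"delta_rot": [0, 0, 0], "slide": [0, 0, 0], "grip": 1},
    {"delta_rot": [0, 0, 0], "slide": [0, 0, 0], "grip": 1},
    {"delta_rot": [0, 0, 0], "slide": [0, 0, 0], "grip": 1},
    {"delta_rot": [0, 0, 0], "slide": [0, 0, 0], "grip": 1},
    {"delta_rot": [0, 0, 0], "slide": [0, 0, 0], "grip": 1},
  ],
)

```text
time_s: 26.98
position: [0.5188, 0.1202, 0.0982]
tcp_rot: [[-0.644, 0.765, 0.003], [0.765, 0.644, 0.001], [-0.001, 0.003, -1.0]]
ft_force: [2.3, 5.0, 3.4]
grip_width: 0.011
finger_force: 41.5
```

```bash
python3 st.py
```

```text
t 26.975 pos [0.5188 0.1202 0.0982] phi 40.06 F [2.3 5.  3.4] M [ 0.588 -0.216 -0.142] q6 -34.2 tau6 -0.12 w 0.011 41.5
```

>>> play_rows(
  motion=[
    {"delta_rot": [0, 0, 0.1], "slide": [0, 0, 0], "grip": 1},
    {"delta_rot": [0, 0, 0.1], "slide": [0, 0, 0], "grip": 1},
    {"delta_rot": [0, 0, 0.05], "slide": [0, 0, 0], "grip": 1},
    {"delta_rot": [0, 0, 0.05], "slide": [0, 0, 0], "grip": 1},
    {"delta_rot": [0, 0, 0.05], "slide": [0, 0, 0], "grip": 1},
  ],
)

```text
time_s: 27.6
position: [0.5189, 0.1203, 0.0982]
tcp_rot: [[-0.341, 0.94, 0.003], [0.94, 0.341, 0.001], [-0.0, 0.003, -1.0]]
ft_force: [3.1, 5.0, 4.2]
grip_width: 0.0111
finger_force: 41.5
```

```bash
python3 st.py
```

```text
t 27.6 pos [0.5189 0.1203 0.0982] phi 19.96 F [3.1 5.  4.2] M [ 0.66  -0.262  0.193] q6 -14.0 tau6 -0.478 w 0.0111 41.5
```

>>> play_rows(
  motion=[
    {"delta_rot": [0, 0, 0.05], "slide": [0, 0, 0], "grip": 1},
  ],
)

```text
time_s: 27.72
position: [0.5189, 0.1203, 0.0982]
tcp_rot: [[-0.294, 0.956, 0.003], [0.956, 0.294, 0.001], [-0.0, 0.003, -1.0]]
ft_force: [3.1, 5.0, 4.9]
grip_width: 0.0116
finger_force: 41.5
```

```bash
python3 st.py
```

```text
t 27.725 pos [0.5189 0.1203 0.0982] phi 17.09 F [3.1 5.  4.9] M [ 0.723 -0.294  0.199] q6 -11.2 tau6 -0.478 w 0.0116 41.5
```

>>> play_rows(
  motion=[
    {"delta_rot": [0, 0, 0.05], "slide": [0, 0, 0], "grip": 1},
  ],
)

```text
time_s: 27.85
position: [0.519, 0.1203, 0.0982]
tcp_rot: [[-0.246, 0.969, 0.003], [0.969, 0.246, 0.001], [-0.0, 0.003, -1.0]]
ft_force: [3.6, 4.8, 5.2]
grip_width: 0.0116
finger_force: 41.5
```

```bash
python3 st.py
```

```text
t 27.85 pos [0.519  0.1203 0.0982] phi 14.23 F [3.6 4.8 5.2] M [ 0.757 -0.291  0.227] q6 -8.3 tau6 -0.478 w 0.0116 41.5
```

>>> play_rows(
  motion=[
    {"delta_rot": [0, 0, 0.05], "slide": [0, 0, 0], "grip": 1},
  ],
)

```text
time_s: 27.98
position: [0.519, 0.1203, 0.0982]
tcp_rot: [[-0.197, 0.98, 0.003], [0.98, 0.197, 0.001], [0.0, 0.003, -1.0]]
ft_force: [3.9, 6.0, 3.5]
grip_width: 0.0114
finger_force: 41.5
```

```bash
python3 st.py
```

```text
t 27.975 pos [0.519  0.1203 0.0982] phi 11.37 F [3.9 6.  3.5] M [ 0.703 -0.334  0.19 ] q6 -5.5 tau6 -0.478 w 0.0114 41.5
```

>>> play_rows(
  motion=[
    {"delta_rot": [0, 0, 0.05], "slide": [0, 0, 0], "grip": 1},
  ],
)

```text
time_s: 28.1
position: [0.519, 0.1203, 0.0982]
tcp_rot: [[-0.148, 0.989, 0.003], [0.989, 0.148, 0.001], [0.0, 0.003, -1.0]]
ft_force: [2.7, 4.8, 4.8]
grip_width: 0.0117
finger_force: 41.6
```

```bash
python3 st.py
```

```text
t 28.1 pos [0.519  0.1203 0.0982] phi 8.5 F [2.7 4.8 4.8] M [ 0.732 -0.282  0.215] q6 -2.6 tau6 -0.429 w 0.0117 41.6
```

>>> play_rows(
  motion=[
    {"delta_rot": [0, 0, 0.05], "slide": [0, 0, 0], "grip": 1},
  ],
)

```text
time_s: 28.22
position: [0.519, 0.1203, 0.0982]
tcp_rot: [[-0.098, 0.995, 0.003], [0.995, 0.098, 0.001], [0.0, 0.003, -1.0]]
ft_force: [3.3, 5.1, 5.9]
grip_width: 0.0111
finger_force: 41.7
```

```bash
python3 st.py
```

```text
t 28.225 pos [0.519  0.1203 0.0982] phi 5.64 F [3.3 5.1 5.9] M [ 0.725 -0.358  0.291] q6 0.3 tau6 -0.37 w 0.0111 41.7
```

>>> play_rows(
  motion=[
    {"delta_rot": [0, 0, 0.03], "slide": [0, 0, 0], "grip": 1},
  ],
)

```text
time_s: 28.35
position: [0.5191, 0.1203, 0.0982]
tcp_rot: [[-0.069, 0.998, 0.003], [0.998, 0.069, 0.001], [0.0, 0.003, -1.0]]
ft_force: [3.8, 5.3, 5.2]
grip_width: 0.0115
finger_force: 41.7
```

```bash
python3 st.py
```

```text
t 28.35 pos [0.5191 0.1203 0.0982] phi 3.95 F [3.8 5.3 5.2] M [ 0.787 -0.334  0.328] q6 2.0 tau6 0.05 w 0.0115 41.7
```

>>> play_rows(
  motion=[
    {"delta_rot": [0, 0, 0], "slide": [0, 0, 0], "grip": 0},
    {"delta_rot": [0, 0, 0], "slide": [0, 0, 0], "grip": 0},
    {"delta_rot": [0, 0, 0], "slide": [0, 0, -0.055], "grip": 0},
    {"delta_rot": [0, 0, -0.1522], "slide": [0, 0, 0], "grip": 0},
    {"delta_rot": [0, 0, -0.1522], "slide": [0, 0, 0], "grip": 0},
    {"delta_rot": [0, 0, -0.1522], "slide": [0, 0, 0], "grip": 0},
    {"delta_rot": [0, 0, -0.1522], "slide": [0, 0, 0], "grip": 0},
    {"delta_rot": [0, 0, -0.1522], "slide": [0, 0, 0], "grip": 0},
  ],
)

```text
time_s: 29.35
position: [0.5177, 0.1197, 0.1522]
tcp_rot: [[-0.742, 0.671, -0.001], [0.671, 0.742, -0.0], [0.0, -0.0, -1.0]]
ft_force: [0.3, 0.2, 0.6]
grip_width: 0.0855
finger_force: 0.0
```

>>> play_rows(
  motion=[
    {"delta_rot": [0, 0, 0], "slide": [-0.0424, -0.0027, 0], "grip": 0},
    {"delta_rot": [0, 0, 0], "slide": [-0.0424, -0.0027, 0], "grip": 0},
    {"delta_rot": [0, 0, 0], "slide": [-0.0424, -0.0027, 0], "grip": 0},
    {"delta_rot": [0, 0, 0], "slide": [-0.0424, -0.0027, 0], "grip": 0},
    {"delta_rot": [0, 0, 0], "slide": [0, 0, 0], "grip": 0},
    {"delta_rot": [0, 0, 0], "slide": [0, 0, 0], "grip": 0},
  ],
)

```text
time_s: 30.1
position: [0.6351, -0.0024, 0.1519]
tcp_rot: [[-0.738, 0.675, -0.001], [0.675, 0.738, 0.0], [0.001, -0.001, -1.0]]
ft_force: [0.1, -0.1, -0.5]
grip_width: 0.0854
finger_force: 0.0
```

```bash
python3 st.py
```

```text
t 30.1 pos [ 0.6351 -0.0024  0.1519] phi 47.58 F [ 0.1 -0.1 -0.5] M [ 0.049 -0.026  0.003] q6 -53.8 tau6 -0.025 w 0.0854 0.0
```

>>> play_rows(
  motion=[
    {"delta_rot": [0, 0, 0], "slide": [-0.0009, 0.0008, 0.03], "grip": 0},
    {"delta_rot": [0, 0, 0], "slide": [0, 0, 0.0245], "grip": 0},
    {"delta_rot": [0, 0, 0], "slide": [0, 0, 0], "grip": 1},
    {"delta_rot": [0, 0, 0], "slide": [0, 0, 0], "grip": 1},
    {"delta_rot": [0, 0, 0], "slide": [0, 0, 0], "grip": 1},
    {"delta_rot": [0, 0, 0], "slide": [0, 0, 0], "grip": 1},
    {"delta_rot": [0, 0, 0], "slide": [0, 0, 0], "grip": 1},
  ],
)

```text
time_s: 30.98
position: [0.637, -0.0028, 0.0987]
tcp_rot: [[-0.738, 0.675, 0.0], [0.675, 0.738, -0.0], [-0.001, 0.0, -1.0]]
ft_force: [-2.8, -2.6, 5.6]
grip_width: 0.0111
finger_force: 40.4
```

```bash
python3 st.py
```

```text
t 30.975 pos [ 0.637  -0.0028  0.0987] phi 47.58 F [-2.8 -2.6  5.6] M [-0.271  0.49  -0.103] q6 -53.8 tau6 -0.074 w 0.0111 40.4
```

>>> play_rows(
  motion=[
    {"delta_rot": [0, 0, 0.1], "slide": [0, 0, 0], "grip": 1},
    {"delta_rot": [0, 0, 0.1], "slide": [0, 0, 0], "grip": 1},
    {"delta_rot": [0, 0, 0.05], "slide": [0, 0, 0], "grip": 1},
    {"delta_rot": [0, 0, 0.05], "slide": [0, 0, 0], "grip": 1},
    {"delta_rot": [0, 0, 0.05], "slide": [0, 0, 0], "grip": 1},
  ],
)

```text
time_s: 31.6
position: [0.6369, -0.0029, 0.0987]
tcp_rot: [[-0.461, 0.887, 0.0], [0.887, 0.461, -0.0], [-0.001, -0.0, -1.0]]
ft_force: [-4.1, -2.6, 6.0]
grip_width: 0.0112
finger_force: 40.5
```

```bash
python3 st.py
```

```text
t 31.6 pos [ 0.6369 -0.0029  0.0987] phi 27.46 F [-4.1 -2.6  6. ] M [-0.286  0.523  0.199] q6 -33.6 tau6 -0.478 w 0.0112 40.5
```

>>> play_rows(
  motion=[
    {"delta_rot": [0, 0, 0.05], "slide": [0, 0, 0], "grip": 1},
  ],
)

```text
time_s: 31.72
position: [0.6369, -0.0029, 0.0987]
tcp_rot: [[-0.416, 0.909, 0.0], [0.909, 0.416, -0.0], [-0.001, -0.0, -1.0]]
ft_force: [-3.6, -2.1, 6.0]
grip_width: 0.0111
finger_force: 40.5
```

```bash
python3 st.py
```

```text
t 31.725 pos [ 0.6369 -0.0029  0.0987] phi 24.59 F [-3.6 -2.1  6. ] M [-0.385  0.544  0.17 ] q6 -30.8 tau6 -0.479 w 0.0111 40.5
```

>>> play_rows(
  motion=[
    {"delta_rot": [0, 0, 0.05], "slide": [0, 0, 0], "grip": 1},
  ],
)

```text
time_s: 31.85
position: [0.6369, -0.0029, 0.0987]
tcp_rot: [[-0.37, 0.929, 0.0], [0.929, 0.37, -0.001], [-0.001, -0.0, -1.0]]
ft_force: [-4.1, -2.8, 6.7]
grip_width: 0.0111
finger_force: 40.5
```

```bash
python3 st.py
```

```text
t 31.85 pos [ 0.6369 -0.0029  0.0987] phi 21.73 F [-4.1 -2.8  6.7] M [-0.43   0.528  0.203] q6 -27.9 tau6 -0.479 w 0.0111 40.5
```

>>> play_rows(
  motion=[
    {"delta_rot": [0, 0, 0.05], "slide": [0, 0, 0], "grip": 1},
  ],
)

```text
time_s: 31.98
position: [0.6369, -0.0029, 0.0987]
tcp_rot: [[-0.323, 0.946, 0.0], [0.946, 0.323, -0.0], [-0.0, -0.0, -1.0]]
ft_force: [-2.8, -1.9, 6.3]
grip_width: 0.0111
finger_force: 40.5
```

```bash
python3 st.py
```

```text
t 31.975 pos [ 0.6369 -0.0029  0.0987] phi 18.86 F [-2.8 -1.9  6.3] M [-0.373  0.609  0.193] q6 -25.0 tau6 -0.479 w 0.0111 40.5
```

>>> play_rows(
  motion=[
    {"delta_rot": [0, 0, 0.05], "slide": [0, 0, 0], "grip": 1},
  ],
)

```text
time_s: 32.1
position: [0.6368, -0.0029, 0.0987]
tcp_rot: [[-0.276, 0.961, 0.0], [0.961, 0.276, -0.001], [-0.001, -0.0, -1.0]]
ft_force: [-4.7, -2.0, 6.7]
grip_width: 0.0113
finger_force: 40.5
```

```bash
python3 st.py
```

```text
t 32.1 pos [ 0.6368 -0.0029  0.0987] phi 16.0 F [-4.7 -2.   6.7] M [-0.4    0.607  0.177] q6 -22.2 tau6 -0.479 w 0.0113 40.5
```

>>> play_rows(
  motion=[
    {"delta_rot": [0, 0, 0.05], "slide": [0, 0, 0], "grip": 1},
  ],
)

```text
time_s: 32.22
position: [0.6368, -0.0029, 0.0987]
tcp_rot: [[-0.227, 0.974, 0.0], [0.974, 0.227, -0.001], [-0.001, -0.0, -1.0]]
ft_force: [-4.2, -1.7, 6.6]
grip_width: 0.0114
finger_force: 40.5
```

```bash
python3 st.py
```

```text
t 32.225 pos [ 0.6368 -0.0029  0.0987] phi 13.13 F [-4.2 -1.7  6.6] M [-0.406  0.609  0.165] q6 -19.3 tau6 -0.478 w 0.0114 40.5
```

>>> play_rows(
  motion=[
    {"delta_rot": [0, 0, 0.05], "slide": [0, 0, 0], "grip": 1},
  ],
)

```text
time_s: 32.35
position: [0.6368, -0.0029, 0.0987]
tcp_rot: [[-0.178, 0.984, 0.0], [0.984, 0.178, -0.001], [-0.001, -0.0, -1.0]]
ft_force: [-4.0, -3.3, 7.5]
grip_width: 0.0113
finger_force: 40.5
```

```bash
python3 st.py
```

```text
t 32.35 pos [ 0.6368 -0.0029  0.0987] phi 10.27 F [-4.  -3.3  7.5] M [-0.393  0.668  0.211] q6 -16.4 tau6 -0.478 w 0.0113 40.5
```

>>> play_rows(
  motion=[
    {"delta_rot": [0, 0, 0.05], "slide": [0, 0, 0], "grip": 1},
  ],
)

```text
time_s: 32.48
position: [0.6368, -0.003, 0.0987]
tcp_rot: [[-0.129, 0.992, -0.0], [0.992, 0.129, -0.001], [-0.001, -0.0, -1.0]]
ft_force: [-4.3, -2.1, 6.0]
grip_width: 0.011
finger_force: 40.5
```

```bash
python3 st.py
```

```text
t 32.475 pos [ 0.6368 -0.003   0.0987] phi 7.4 F [-4.3 -2.1  6. ] M [-0.424  0.652  0.17 ] q6 -13.6 tau6 -0.478 w 0.011 40.5
```

>>> play_rows(
  motion=[
    {"delta_rot": [0, 0, 0.05], "slide": [0, 0, 0], "grip": 1},
  ],
)

```text
time_s: 32.6
position: [0.6368, -0.003, 0.0987]
tcp_rot: [[-0.079, 0.997, -0.0], [0.997, 0.079, -0.001], [-0.001, -0.0, -1.0]]
ft_force: [-4.1, -2.8, 7.0]
grip_width: 0.0116
finger_force: 40.5
```

```bash
python3 st.py
```

```text
t 32.6 pos [ 0.6368 -0.003   0.0987] phi 4.54 F [-4.1 -2.8  7. ] M [-0.457  0.639  0.163] q6 -10.7 tau6 -0.478 w 0.0116 40.5
```

>>> play_rows(
  motion=[
    {"delta_rot": [0, 0, 0.05], "slide": [0, 0, 0], "grip": 1},
  ],
)

```text
time_s: 32.72
position: [0.6367, -0.0029, 0.0987]
tcp_rot: [[-0.029, 1.0, -0.0], [1.0, 0.029, -0.001], [-0.001, -0.0, -1.0]]
ft_force: [-4.5, -2.7, 6.9]
grip_width: 0.0109
finger_force: 40.6
```

```bash
python3 st.py
```

```text
t 32.725 pos [ 0.6367 -0.0029  0.0987] phi 1.68 F [-4.5 -2.7  6.9] M [-0.434  0.716  0.225] q6 -7.8 tau6 -0.443 w 0.0109 40.6
```

>>> play_rows(
  motion=[
    {"delta_rot": [0, 0, 0.05], "slide": [0, 0, 0], "grip": 1},
  ],
)

```text
time_s: 32.85
position: [0.6367, -0.003, 0.0988]
tcp_rot: [[0.021, 1.0, -0.0], [1.0, -0.021, -0.001], [-0.001, -0.0, -1.0]]
ft_force: [-5.1, -1.8, 7.0]
grip_width: 0.0116
finger_force: 40.7
```

```bash
python3 st.py
```

```text
t 32.85 pos [ 0.6367 -0.003   0.0988] phi -1.18 F [-5.1 -1.8  7. ] M [-0.447  0.74   0.243] q6 -5.0 tau6 -0.383 w 0.0116 40.7
```

>>> play_rows(
  motion=[
    {"delta_rot": [0, 0, 0.05], "slide": [0, 0, 0], "grip": 1},
  ],
)

```text
time_s: 32.98
position: [0.6367, -0.0029, 0.0988]
tcp_rot: [[0.07, 0.998, -0.0], [0.998, -0.07, -0.001], [-0.001, -0.0, -1.0]]
ft_force: [-5.5, -2.8, 7.9]
grip_width: 0.0114
finger_force: 40.8
```

```bash
python3 st.py
```

```text
t 32.975 pos [ 0.6367 -0.0029  0.0988] phi -4.04 F [-5.5 -2.8  7.9] M [-0.39   0.737  0.273] q6 -2.1 tau6 -0.324 w 0.0114 40.8
```

C is snug at +0.154 N m (1.60 rad). Next I'll re-check A, D and B now that the lid has come flat.

>>> play_rows(
  motion=[
    {"delta_rot": [0, 0, 0], "slide": [0, 0, 0], "grip": 0},
    {"delta_rot": [0, 0, 0], "slide": [0, 0, 0], "grip": 0},
    {"delta_rot": [0, 0, 0.147], "slide": [0, 0, -0.055], "grip": 0},
    {"delta_rot": [0, 0, 0], "slide": [-0.0078, -0.0392, 0], "grip": 0},
    {"delta_rot": [0, 0, 0], "slide": [-0.0078, -0.0392, 0], "grip": 0},
    {"delta_rot": [0, 0, 0], "slide": [-0.0078, -0.0392, 0], "grip": 0},
    {"delta_rot": [0, 0, 0], "slide": [0, 0, 0], "grip": 0},
    {"delta_rot": [0, 0, 0], "slide": [0, 0, 0], "grip": 0},
  ],
)

```text
time_s: 33.98
position: [0.5181, -0.0002, 0.1531]
tcp_rot: [[0.214, 0.977, 0.001], [0.977, -0.214, -0.0], [0.0, 0.001, -1.0]]
ft_force: [0.4, 0.3, -0.6]
grip_width: 0.0854
finger_force: 0.0
```

```bash
python3 st.py
```

```text
t 33.975 pos [ 5.181e-01 -2.000e-04  1.531e-01] phi -12.38 F [ 0.4  0.3 -0.6] M [ 0.031 -0.024 -0.027] q6 5.0 tau6 -0.011 w 0.0854 0.0
```

>>> play_rows(
  motion=[
    {"delta_rot": [0, 0, 0], "slide": [-0.0003, -0.0013, 0.03], "grip": 0},
    {"delta_rot": [0, 0, 0], "slide": [0, 0, 0.0255], "grip": 0},
    {"delta_rot": [0, 0, 0], "slide": [0, 0, 0], "grip": 1},
    {"delta_rot": [0, 0, 0], "slide": [0, 0, 0], "grip": 1},
    {"delta_rot": [0, 0, 0], "slide": [0, 0, 0], "grip": 1},
    {"delta_rot": [0, 0, 0], "slide": [0, 0, 0], "grip": 1},
    {"delta_rot": [0, 0, 0], "slide": [0, 0, 0], "grip": 1},
  ],
)

```text
time_s: 34.85
position: [0.5165, -0.0003, 0.0981]
tcp_rot: [[0.215, 0.977, 0.002], [0.977, -0.215, -0.0], [0.0, 0.002, -1.0]]
ft_force: [0.9, -0.2, 6.7]
grip_width: 0.0111
finger_force: 41.4
```

```bash
python3 st.py
```

```text
t 34.85 pos [ 5.165e-01 -3.000e-04  9.810e-02] phi -12.39 F [ 0.9 -0.2  6.7] M [-0.035 -0.056  0.179] q6 5.0 tau6 0.16 w 0.0111 41.4
```

>>> play_rows(
  motion=[
    {"delta_rot": [0, 0, 0.015], "slide": [0, 0, 0], "grip": 1},
  ],
)

```text
time_s: 34.98
position: [0.5165, -0.0002, 0.0981]
tcp_rot: [[0.229, 0.973, 0.002], [0.973, -0.229, -0.0], [0.0, 0.002, -1.0]]
ft_force: [1.8, -0.9, 6.9]
grip_width: 0.0114
finger_force: 41.6
```

```bash
python3 st.py
```

```text
t 34.975 pos [ 5.165e-01 -2.000e-04  9.810e-02] phi -13.25 F [ 1.8 -0.9  6.9] M [ 0.007 -0.093  0.229] q6 5.9 tau6 0.013 w 0.0114 41.6
```

>>> play_rows(
  motion=[
    {"delta_rot": [0, 0, 0.015], "slide": [0, 0, 0], "grip": 1},
  ],
)

```text
time_s: 35.1
position: [0.5165, -0.0002, 0.0981]
tcp_rot: [[0.244, 0.97, 0.002], [0.97, -0.244, -0.0], [0.0, 0.002, -1.0]]
ft_force: [1.0, -0.0, 6.8]
grip_width: 0.0112
finger_force: 41.7
```

```bash
python3 st.py
```

```text
t 35.1 pos [ 5.165e-01 -2.000e-04  9.810e-02] phi -14.11 F [ 1.  -0.   6.8] M [ 0.03  -0.049  0.287] q6 6.8 tau6 0.122 w 0.0112 41.7
```

>>> play_rows(
  motion=[
    {"delta_rot": [0, 0, 0.015], "slide": [0, 0, 0], "grip": 1},
  ],
)

```text
time_s: 35.22
position: [0.5165, -0.0002, 0.0981]
tcp_rot: [[0.258, 0.966, 0.002], [0.966, -0.258, -0.0], [0.0, 0.002, -1.0]]
ft_force: [1.2, 1.2, 7.3]
grip_width: 0.0112
finger_force: 41.6
```

```bash
python3 st.py
```

```text
t 35.225 pos [ 5.165e-01 -2.000e-04  9.810e-02] phi -14.97 F [1.2 1.2 7.3] M [ 0.043 -0.046  0.314] q6 7.6 tau6 0.136 w 0.0112 41.6
```

>>> play_rows(
  motion=[
    {"delta_rot": [0, 0, 0.015], "slide": [0, 0, 0], "grip": 1},
  ],
)

```text
time_s: 35.35
position: [0.5165, -0.0002, 0.0981]
tcp_rot: [[0.273, 0.962, 0.002], [0.962, -0.273, -0.0], [0.0, 0.002, -1.0]]
ft_force: [1.7, -0.6, 7.5]
grip_width: 0.0112
finger_force: 41.7
```

```bash
python3 st.py
```

```text
t 35.35 pos [ 5.165e-01 -2.000e-04  9.810e-02] phi -15.83 F [ 1.7 -0.6  7.5] M [-0.001 -0.07   0.376] q6 8.5 tau6 0.145 w 0.0112 41.7
```

>>> play_rows(
  motion=[
    {"delta_rot": [0, 0, 0], "slide": [0, 0, 0], "grip": 0},
    {"delta_rot": [0, 0, 0], "slide": [0, 0, 0], "grip": 0},
    {"delta_rot": [0, 0, 0], "slide": [0, 0, -0.055], "grip": 0},
    {"delta_rot": [0, 0, 0.0995], "slide": [0, 0, 0], "grip": 0},
    {"delta_rot": [0, 0, 0.0995], "slide": [0, 0, 0], "grip": 0},
  ],
)

```text
time_s: 35.98
position: [0.5158, -0.0001, 0.1528]
tcp_rot: [[0.461, 0.888, 0.001], [0.888, -0.461, 0.0], [0.0, 0.001, -1.0]]
ft_force: [0.4, -0.7, -0.7]
grip_width: 0.0857
finger_force: 0.0
```

>>> play_rows(
  motion=[
    {"delta_rot": [0, 0, 0], "slide": [0.0402, 0.0139, 0], "grip": 0},
    {"delta_rot": [0, 0, 0], "slide": [0.0402, 0.0139, 0], "grip": 0},
    {"delta_rot": [0, 0, 0], "slide": [0.0402, 0.0139, 0], "grip": 0},
    {"delta_rot": [0, 0, 0], "slide": [0.0402, 0.0139, 0], "grip": 0},
    {"delta_rot": [0, 0, 0], "slide": [0, 0, 0], "grip": 0},
    {"delta_rot": [0, 0, 0], "slide": [0, 0, 0], "grip": 0},
  ],
)

```text
time_s: 36.72
position: [0.6382, 0.1172, 0.1518]
tcp_rot: [[0.457, 0.889, -0.001], [0.889, -0.457, -0.0], [-0.001, -0.001, -1.0]]
ft_force: [-0.8, -0.1, -0.0]
grip_width: 0.0853
finger_force: 0.0
```

```bash
python3 st.py
```

```text
t 36.725 pos [0.6382 0.1172 0.1518] phi -27.23 F [-0.8 -0.1 -0. ] M [0.031 0.    0.017] q6 31.8 tau6 0.018 w 0.0853 0.0
```

>>> play_rows(
  motion=[
    {"delta_rot": [0, 0, 0], "slide": [0.0005, 0.0006, 0.03], "grip": 0},
    {"delta_rot": [0, 0, 0], "slide": [0, 0, 0.0245], "grip": 0},
    {"delta_rot": [0, 0, 0], "slide": [0, 0, 0], "grip": 1},
    {"delta_rot": [0, 0, 0], "slide": [0, 0, 0], "grip": 1},
    {"delta_rot": [0, 0, 0], "slide": [0, 0, 0], "grip": 1},
    {"delta_rot": [0, 0, 0], "slide": [0, 0, 0], "grip": 1},
    {"delta_rot": [0, 0, 0], "slide": [0, 0, 0], "grip": 1},
  ],
)

```text
time_s: 37.6
position: [0.6395, 0.1177, 0.0987]
tcp_rot: [[0.457, 0.889, 0.0], [0.889, -0.457, 0.0], [0.0, 0.0, -1.0]]
ft_force: [-3.6, 0.5, 5.4]
grip_width: 0.0115
finger_force: 40.0
```

```bash
python3 st.py
```

```text
t 37.6 pos [0.6395 0.1177 0.0987] phi -27.23 F [-3.6  0.5  5.4] M [0.112 0.509 0.114] q6 31.8 tau6 0.112 w 0.0115 40.0
```

>>> play_rows(
  motion=[
    {"delta_rot": [0, 0, 0.015], "slide": [0, 0, 0], "grip": 1},
    {"delta_rot": [0, 0, 0.015], "slide": [0, 0, 0], "grip": 1},
  ],
)

```text
time_s: 37.85
position: [0.6395, 0.1178, 0.0988]
tcp_rot: [[0.484, 0.875, 0.0], [0.875, -0.484, 0.0], [0.0, 0.0, -1.0]]
ft_force: [-3.3, -0.1, 5.8]
grip_width: 0.0116
finger_force: 40.2
```

```bash
python3 st.py
```

```text
t 37.85 pos [0.6395 0.1178 0.0988] phi -28.94 F [-3.3 -0.1  5.8] M [0.013 0.576 0.36 ] q6 33.6 tau6 0.145 w 0.0116 40.2
```

>>> play_rows(
  motion=[
    {"delta_rot": [0, 0, 0.015], "slide": [0, 0, 0], "grip": 1},
  ],
)

```text
time_s: 37.98
position: [0.6395, 0.1177, 0.0988]
tcp_rot: [[0.497, 0.868, 0.0], [0.868, -0.497, -0.0], [0.0, 0.0, -1.0]]
ft_force: [-3.3, -0.1, 6.9]
grip_width: 0.011
finger_force: 40.2
```

```bash
python3 st.py
```

```text
t 37.975 pos [0.6395 0.1177 0.0988] phi -29.8 F [-3.3 -0.1  6.9] M [0.153 0.509 0.374] q6 34.4 tau6 0.168 w 0.011 40.2
```

>>> play_rows(
  motion=[
    {"delta_rot": [0, 0, 0], "slide": [0, 0, 0], "grip": 0},
    {"delta_rot": [0, 0, 0], "slide": [0, 0, 0], "grip": 0},
    {"delta_rot": [0, 0, 0], "slide": [0, 0, -0.055], "grip": 0},
    {"delta_rot": [0, 0, -0.147], "slide": [0, 0, 0], "grip": 0},
    {"delta_rot": [0, 0, -0.147], "slide": [0, 0, 0], "grip": 0},
    {"delta_rot": [0, 0, -0.147], "slide": [0, 0, 0], "grip": 0},
    {"delta_rot": [0, 0, -0.147], "slide": [0, 0, 0], "grip": 0},
  ],
)

```text
time_s: 38.85
position: [0.6397, 0.1175, 0.1528]
tcp_rot: [[-0.072, 0.997, 0.0], [0.997, 0.072, 0.0], [0.0, 0.0, -1.0]]
ft_force: [0.8, -0.2, 0.3]
grip_width: 0.0853
finger_force: 0.0
```

>>> play_rows(
  motion=[
    {"delta_rot": [0, 0, 0], "slide": [0.0036, -0.04, 0], "grip": 0},
    {"delta_rot": [0, 0, 0], "slide": [0.0036, -0.04, 0], "grip": 0},
    {"delta_rot": [0, 0, 0], "slide": [0.0036, -0.04, 0], "grip": 0},
    {"delta_rot": [0, 0, 0], "slide": [0, 0, 0], "grip": 0},
    {"delta_rot": [0, 0, 0], "slide": [0, 0, 0], "grip": 0},
  ],
)

```text
time_s: 39.48
position: [0.5201, 0.1203, 0.1531]
tcp_rot: [[-0.068, 0.998, 0.001], [0.998, 0.068, 0.0], [0.0, 0.001, -1.0]]
ft_force: [1.1, 0.6, 0.0]
grip_width: 0.0854
finger_force: 0.0
```

```bash
python3 st.py
```

```text
t 39.475 pos [0.5201 0.1203 0.1531] phi 3.87 F [1.1 0.6 0. ] M [ 0.006 -0.054 -0.04 ] q6 2.0 tau6 0.002 w 0.0854 0.0
```

>>> play_rows(
  motion=[
    {"delta_rot": [0, 0, 0], "slide": [0, -0.001, 0.03], "grip": 0},
    {"delta_rot": [0, 0, 0], "slide": [0, 0, 0.0255], "grip": 0},
    {"delta_rot": [0, 0, 0], "slide": [0, 0, 0], "grip": 1},
    {"delta_rot": [0, 0, 0], "slide": [0, 0, 0], "grip": 1},
    {"delta_rot": [0, 0, 0], "slide": [0, 0, 0], "grip": 1},
    {"delta_rot": [0, 0, 0], "slide": [0, 0, 0], "grip": 1},
    {"delta_rot": [0, 0, 0], "slide": [0, 0, 0], "grip": 1},
  ],
)

```text
time_s: 40.35
position: [0.5191, 0.1202, 0.0981]
tcp_rot: [[-0.068, 0.998, 0.003], [0.998, 0.068, 0.0], [0.0, 0.003, -1.0]]
ft_force: [3.2, -0.2, 6.1]
grip_width: 0.0111
finger_force: 41.7
```

```bash
python3 st.py
```

```text
t 40.35 pos [0.5191 0.1202 0.0981] phi 3.88 F [ 3.2 -0.2  6.1] M [ 0.005 -0.287  0.135] q6 2.1 tau6 0.135 w 0.0111 41.7
```

>>> play_rows(
  motion=[
    {"delta_rot": [0, 0, 0.015], "slide": [0, 0, 0], "grip": 1},
    {"delta_rot": [0, 0, 0.015], "slide": [0, 0, 0], "grip": 1},
  ],
)

```text
time_s: 40.6
position: [0.5191, 0.1202, 0.0981]
tcp_rot: [[-0.038, 0.999, 0.003], [0.999, 0.038, 0.0], [0.0, 0.003, -1.0]]
ft_force: [2.5, 0.6, 6.2]
grip_width: 0.0113
finger_force: 42.1
```

```bash
python3 st.py
```

```text
t 40.6 pos [0.5191 0.1202 0.0981] phi 2.16 F [2.5 0.6 6.2] M [ 0.028 -0.224  0.355] q6 3.8 tau6 0.147 w 0.0113 42.1
```

>>> play_rows(
  motion=[
    {"delta_rot": [0, 0, 0], "slide": [0, 0, 0], "grip": 0},
    {"delta_rot": [0, 0, 0], "slide": [0, 0, 0], "grip": 0},
    {"delta_rot": [0, 0, 0], "slide": [0, 0, 0], "grip": 0},
    {"delta_rot": [0, 0, 0], "slide": [0, 0, -0.05], "grip": 0},
    {"delta_rot": [0, 0, 0], "slide": [0, 0, -0.05], "grip": 0},
    {"delta_rot": [0, 0, 0], "slide": [0, 0, -0.05], "grip": 0},
    {"delta_rot": [0, 0, 0], "slide": [0, 0, 0], "grip": 0},
    {"delta_rot": [0, 0, 0], "slide": [0, 0, 0], "grip": 0},
  ],
)

```text
time_s: 41.6
position: [0.5177, 0.1201, 0.2466]
tcp_rot: [[-0.038, 0.999, -0.001], [0.999, 0.038, -0.0], [0.0, -0.001, -1.0]]
ft_force: [0.0, -0.5, -1.1]
grip_width: 0.0854
finger_force: 0.0
```

```bash
python3 st.py; python3 - <<'E'
from h import *
im=imaging.get_image("scene")[:,:,::-1]
cv2.imwrite("pics/end.png",cv2.resize(im[150:300,230:450],None,fx=3.5,fy=3.5,interpolation=cv2.INTER_CUBIC))
E
```

```text
t 41.6 pos [0.5177 0.1201 0.2466] phi 2.15 F [ 0.  -0.5 -1.1] M [-0.032 -0.052 -0.028] q6 3.8 tau6 -0.001 w 0.0854 0.0
```

View pics/end.png

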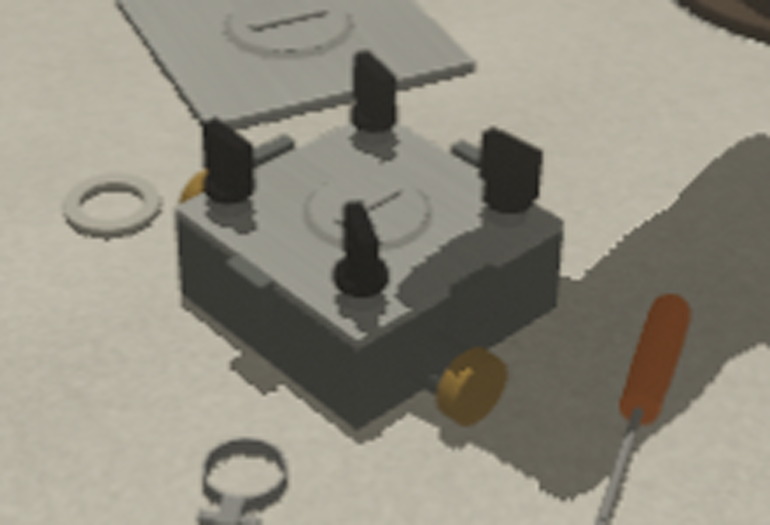

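The lid lies flat on the rim with no gap along the front edges (180,210), (360,345) and (560,225). The ring, clamp and screwdriver look undisturbed, and the gripper is clear.

```bash
python3 -c "
from plant import env
print(env.sign_off())"
```

```text
the job is handed in; nothing more can be done
None
```

The job is handed in at about 42 s: all four knobs were turned crisscross until snug by feel (about 0.15–0.17 N m above free-running torque), the lid looks flat on the rim, and the gripper is clear; no verdict was returned.

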